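Gauge a monitor's mounting recess, then hold its wall-mount plate over the threads

ROBOT

A 6-joint arm with a two-finger parallel gripper is mounted at the origin on the work surface. World frame = base frame: x ahead of the robot, y to its left, z up, the work surface at z = 0. Lengths are in mm, angles in rad, forces in N, time in s.
With the tool pointing down it reaches from about 275 to 1000 mm from the base axis. Payload 8.4 kg.
Tool frame: the origin (TCP) lies midway between the tips of the shut fingers; the grasp point (between the pads) lies 19 mm behind it; z points along the fingers, y is the direction in which the jaws open and shut (so a half turn about z gives the same grasp; the last joint's range is limited). The gripper opens to 85 mm and grips with 20 to 120 N. Pads are 22 mm wide; open, the fingers measure 114 mm over their backs; the gripper's body (76 mm by 85 mm) begins 54 mm behind the grasp point. The pads swing forward as they close: fully open they stand 13 mm farther back than shut.
Start: joints at [1.118, 0.353, 1.633, -0, 1.155, -0.002], TCP at [272.303, 562.565, 231.281] pointing down, gripper open.
Joint ranges: [-2.63, 2.63], [-0.92, 2.1], [0.06, 2.66], [-1.3, 4.44], [0, 2.69], [-3.02, 3.02]. Speed limits (rad/s): [2.22, 2.22, 2.79, 3.14, 3.14, 3.14].

INTERFACE

Orientations are given as a unit quaternion [x, y, z, w].
In Python, from cell import r gives the robot as it stands.
- The arm moves only by the shell command python3 -m inch 'ROWS' [OPENING] [FORCE]. ROWS is JSON, a list of rows, each a list of 2 entries, a list of its own where there are three numbers: the shift along the tool's x, y, z in cm, then the turn, a rotation vector about the tool's x, y, z in degrees. In form: [[[dx, dy, dz], [ax, ay, az]], ...]. A call has 1 to 12 rows; each row is the pose to reach, as a shift and turn from the pose commanded when the call began, along the tool's axes at that moment; what a row does not reach only later rows make up. A row lasts 1/10 s, in which the tool goes at most 50 mm and 8.59 degrees, less where a joint would pass 70% of its speed; a pose out of reach is approached as far as the arm can. A call with a gripper value outside its range is refused whole. OPENING is the finger opening in cm, from 0 to 8.54, set as the call begins (- or left out, the last holds). The fingers move at their own pace and stop on an object; FORCE is the grip in N (left out, the last holds). Time passes only in rows, so rows that repeat a pose let the fingers close. It gives the time, the measured TCP pose, the force and the opening at its end, in the units of the state.
- r.read_state(): the state, without advancing time (a new reading comes with each control period).
- r.capture(name): name is "scene" or "top"; returns (picture, depth): 400x640x3 uint8, red, green, blue; 400x640 float32, mm along the optical axis (not along the pixel's ray), 0 where there is no reading.
- r.calibration(name): a dict with "fx", "fy", "cx", "cy" (pixels), "R" (3x3) and "t" (3): a world point X has camera coordinates R X + t. Camera axes: x right, y down, z forward; pixel columns grow to the right and rows downward; lengths in mm; the calibration is good to about 2 mm. A picture is of the moment at which its call begins. calibration takes no time and is no camera call.
- r.hand_in(): hands the job in, once; it reports no verdict.
Trained networks look in the newest picture that a camera, given by its name, has taken for a name from the list of things; names that differ only in an ending like _2 or _b are one class to them, and where a whole thing is asked for, a point or a joint stands for the part that bears it (a point fixed in the world has none). Each returns a list of dicts, best first, with "confidence" (0 to 1); they miss things now and then, are a little off and sometimes report something else, mostly with a low value. They report only what shows in the picture. A call takes as long as a camera call. They do not tell look-alikes from the thing itself.
- r.find_in(camera, query): "position" ([x, y, z] in mm, in the coordinates of the camera as it stood for that picture, good to about 4 mm: the middle of the surface that is visible of it).
- r.cut_out(camera, query): "pixels" (400x640 bool, what is visible of it).
The state is a dict: "clock": time; "qpos": joint angles; "dq": joint speeds; "tau": joint torques, N m; "position": TCP position; "tool_rot": TCP orientation; "ft_force": force on the tool from outside, world axes, zero at the start; "ft_torque": the same for the moment, N m; "opening": finger opening in mm.
Only numpy, scipy, OpenCV 4.12 (cv2) and the standard library are available. Lean on these libraries where they do the work, as an engineer would, in place of code of your own. Each camera call takes 0.05 s, during which the arm holds its last target.

TASK

Gently stand the depth gauge across the recess in the monitor's back, bridge flat on the back and sprung foot down on the recess floor, let it rest steady for a second while the reading for the spacer length is logged, then stand it upright on the bench again. Next pick up the wall-mount plate and hold it level and still about 2 cm above the monitor's back, its four corner holes lined up over the four threaded holes and its pivot bolt parallel to the screen's long side. Finish while still holding it there, the plate touching nothing but the gripper, so that a colleague can slip in the spacers and start the screws; leave the other things on the bench where they are.

Things in the scene. Friction and masses are not known exactly. Their poses are not given: they have to be found in the camera images.
- monitor: Black monitor face down on a cardboard pad (240 x 376 x 4 mm), fixed. Origin: on the bench, below the recess centre; x along the screen's short side (225 mm), y along its long side (360 mm), z up. Panel rear at z 20 mm; raised back housing 190 (x) x 250 (y) mm, its flat top (the back) at z 49 mm. Central recess in it: 116 x 116 mm, sides along x and y, 8 to 16 mm deep.
- recess: Steel mounting frame that forms the flat floor of the recess, 115.5 mm square. Origin: its centre, 8 mm below its upper face (the recess floor); axes as the monitor's. Its height differs from start to start (floor 33 to 41 mm above the bench).
- thread0 (a point): Mouth of the threaded hole (brass bush, 13 mm across, 4 mm thread) in the recess floor at x +50, y +50 mm.
- thread1 (a point): The same at x -50, y +50 mm.
- thread2 (a point): The same at x -50, y -50 mm.
- thread3 (a point): The same at x +50, y -50 mm.
- plate: Loose white plate, 120 x 120 x 4 mm, 0.45 kg, flat on the bench. Origin: centre of its underside. Corner holes 8 mm. On a disc (60 mm across, top at z 9) stands the dark clevis: two cheeks, together 32 (x) x 30 (y) mm, up to z 62: grip its flat +y and -y faces. Pivot bolt along x at z 44, heads 16 mm across, out to x +-22. Same when turned half round; either way is right.
- hole0 (a point): Centre of the plate's corner hole at x +50, y +50 mm, on the underside.
- hole1 (a point): The same at x -50, y +50 mm.
- hole2 (a point): The same at x -50, y -50 mm.
- hole3 (a point): The same at x +50, y -50 mm.
- gauge: Loose digital depth gauge, 0.34 kg, standing on the bench. Origin: centre of its bridge's underside; z up. Steel bridge 150 (x) x 22 (y) x 12 mm, a round 18 mm neck, then the grey display head, 44 (x) x 24 (y) mm, from z 38 to 110 mm: grip the head across its 24 mm, fingers closing along y.
- gauge_foot (a joint): Depth reading: how far (m) the sprung foot stands out below the bridge's underside: 0 flush (gauge standing on a flat surface), up to 0.030 hanging free. The spring pushes it out with 1.8 N at 0 and 0.6 N at 0.030.
- foot_tip (a point): Centre of the underside of the sprung foot, a steel rod of 8 mm diameter on the gauge's axis.
- screwdriver: Screwdriver, 150 mm long, lying on the bench; leave it. Origin: underside, mid-length.
- tray: Small blue parts tray, 90 x 130 x 28 mm, with the spacers and screws; leave it. Origin: centre of its underside.
- tape: Roll of brown packing tape, 100 mm across, 48 mm high, lying flat; leave it. Origin: centre of its underside.
- mug: White mug, 80 mm across, 90 mm high; leave it. Origin: centre of its underside.
Mind the look-alikes: they are no part of the job. Of the things that look like the gauge, the middle-sized one is meant.

How it is judged:
By the outcome, as a careful person would: the job done as asked, in the order asked, and still so for the second after the job is handed in, while the arm keeps its last pose, push and grip.
It also fails if it takes over 72 s, if anything falls off the work surface, if the arm or the gripper's body presses on something with over 40 N, if the wrist force passes 120 N, or if a joint passes its speed limit or range.

## Working session

There is one attempt and no reset: what is moved stays moved. The work goes in short steps, Python scripts to look and compute and a shell command to move; the robot and the scene stay as the last step left them, time stands still between calls to the robot, and variables do not carry over. Pictures are saved under pics/ and viewed, and the job is handed in when it is done.

```bash
ls; mkdir -p pics
python3 - <<'E'
from cell import r
import cv2,numpy as np
s=r.read_state();print(s)
for n in("scene","top"):
    p,d=r.capture(n);cv2.imwrite(f"pics/{n}0.png",p[:,:,::-1]);np.savez(f"pics/{n}0.npz",p=p,d=d)
    print(n,r.calibration(n))
E
```

```text
pics
{'clock': 0.0, 'qpos': array([ 1.11761234e+00,  3.53638848e-01,  1.63413819e+00,  1.08857172e-05,
        1.15521516e+00, -2.37448668e-03]), 'dq': array([ 2.19577671e-04, -2.83747596e-04, -6.99888589e-05, -2.21945561e-04,
       -4.24124489e-04, -1.04039654e-03]), 'tau': array([-1.78270202e-03, -6.05251551e+01, -3.42074847e+01, -8.98556254e-05,
        9.31883493e-03,  4.70479335e-06]), 'position': array([272.07995203, 562.13319369, 230.56576093]), 'tool_rot': array([ 2.23502983e-01,  9.74702994e-01, -6.80572332e-04, -1.62868096e-04]), 'ft_force': array([-0.49019672,  0.89783076, -0.06186097]), 'ft_torque': array([ 0.02233222, -0.00735932,  0.03651116]), 'opening': 85.26485845410303}
scene {'fx': 375.4672914584128, 'fy': 375.4672914584128, 'cx': 322.4797547338298, 'cy': 195.43481974053768, 'R': array([[-0.80244452,  0.59656247,  0.01400059],
       [ 0.35278319,  0.49319538, -0.79517441],
       [-0.48127624, -0.63314417, -0.60621914]]), 't': array([ 410.33811938, -167.19854289, 1580.66785703])}
top {'fx': 377.2487785122457, 'fy': 377.2487785122457, 'cx': 311.60278009203097, 'cy': 204.15031077704083, 'R': array([[-0.00569628, -0.99988421, -0.01411063],
       [-0.98984405,  0.00764234, -0.14195196],
       [ 0.14204336,  0.01315872, -0.98977297]]), 't': array([ 34.57828747, 516.02326819, 960.36316669])}
```

View pics/scene0.png

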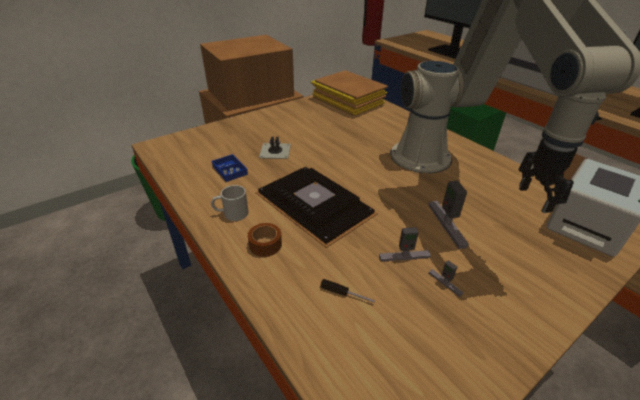

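View pics/top0.png

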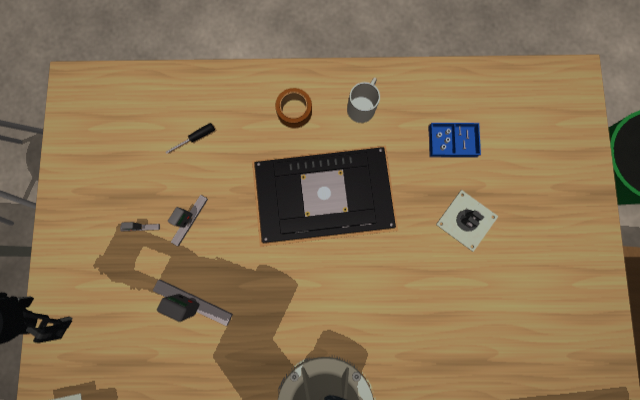

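The top view shows the monitor at about (324,194) and the plate at (467,220). The three gauges are small (140,227), middle (188,217) and large (190,303). Next I'll segment them.

```bash
cat > h.py <<'E'
import numpy as np,cv2
from cell import r
def deproj(n,u,v,d,):
    c=r.calibration(n);P=np.stack([(u-c['cx'])/c['fx']*d,(v-c['cy'])/c['fy']*d,d],-1)
    return (P-c['t'])@c['R']
def toworld(n,p):
    c=r.calibration(n);return (np.array(p)-c['t'])@c['R']
def proj(n,X):
    c=r.calibration(n);P=np.atleast_2d(X)@c['R'].T+c['t'];return np.stack([P[:,0]/P[:,2]*c['fx']+c['cx'],P[:,1]/P[:,2]*c['fy']+c['cy']],-1)
def rayz(n,u,v,z):
    c=r.calibration(n);o=-c['R'].T@c['t'];d=np.array([(u-c['cx'])/c['fx'],(v-c['cy'])/c['fy'],1])@c['R']
    return o+d*(z-o[2])/d[2]
def cloud(n,d):
    v,u=np.mgrid[0:400,0:640];return deproj(n,u,v,d.astype(float))
def cap(n,name):
    p,d=r.capture(n);np.savez(f"pics/{name}.npz",p=p,d=d);return p,d
def save(name,p,box=None,k=1):
    if box: p=p[box[1]:box[3],box[0]:box[2]]
    p=cv2.resize(p,None,fx=k,fy=k,interpolation=cv2.INTER_CUBIC);cv2.imwrite(f"pics/{name}.png",p[:,:,::-1])
E
python3 - <<'E'
from h import *
out={}
for n in("scene","top"):
    for q in("gauge","plate","monitor","recess"):
        f=r.find_in(n,q); 
        print(n,q,[(np.round(toworld(n,e['position'])).tolist(),round(e['confidence'],2)) for e in f])
        c=r.cut_out(n,q)
        for i,e in enumerate(c):
            m=e['pixels'];v,u=np.nonzero(m);print('  cut',i,round(e['confidence'],2),m.sum(),u.min(),u.max(),v.min(),v.max());out[f'{n}_{q}_{i}']=m
    
np.savez('pics/masks.npz',**out)
p=np.load('pics/top0.npz')['p']
save('top_mon',p,(240,130,410,260),4.5);save('top_pl',p,(420,170,520,270),5);save('top_g',p,(100,180,240,270),5)
E
```

```text
scene gauge [([488.0, 374.0, 23.0], 0.8), ([471.0, 504.0, 9.0], 0.74), ([274.0, 360.0, 62.0], 0.61)]
  cut 0 0.93 1252 430 468 181 248
  cut 1 0.76 834 379 430 227 261
  cut 2 0.63 529 429 462 261 295
  cut 3 0.18 501 259 290 137 158
scene plate [([484.0, -377.0, 5.0], 0.75)]
  cut 0 0.95 482 260 289 137 158
scene monitor [([582.0, 78.0, 27.0], 0.58)]
  cut 0 0.89 4551 256 376 167 247
scene recess [([550.0, -3.0, 35.0], 0.93)]
  cut 0 0.74 511 294 333 183 205
top gauge [([476.0, 360.0, 10.0], 0.92), ([460.0, 486.0, 33.0], 0.79), ([261.0, 333.0, 20.0], 0.62), ([471.0, -378.0, 6.0], 0.5)]
  cut 0 0.96 732 169 206 196 245
  cut 1 0.79 1666 154 231 281 324
  cut 2 0.67 282 120 159 222 231
top plate [([473.0, -383.0, 6.0], 0.76)]
  cut 0 0.92 1987 437 496 192 250
top monitor [([537.0, -4.0, 23.0], 0.73)]
  cut 0 0.75 10055 252 397 146 246
top recess [([547.0, -1.0, 35.0], 0.84)]
  cut 0 0.6 1886 300 347 169 216
```

View pics/top_mon.png

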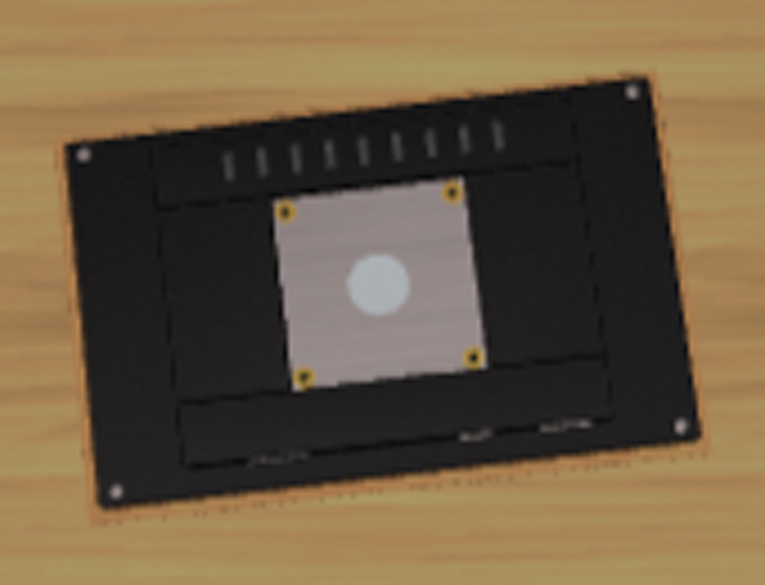

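View pics/top_pl.png

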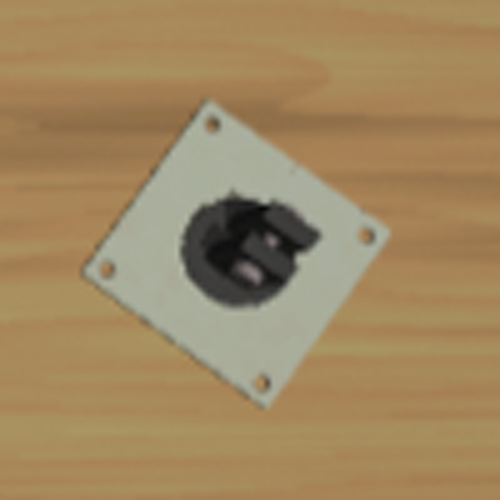

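View pics/top_g.png

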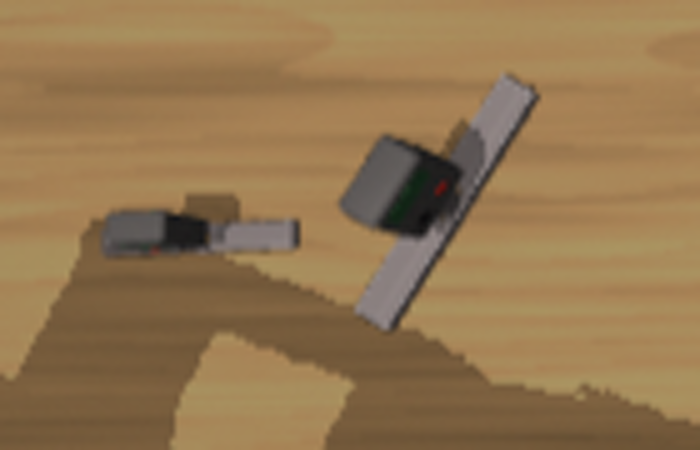

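Run:
```python
from h import *
z=np.load('pics/top0.npz');p=z['p'];d=z['d'];W=cloud('top',d);M=np.load('pics/masks.npz')
sc=np.load('pics/scene0.npz');Ws=cloud('scene',sc['d'])
# recess
m=M['top_recess_0'];print('recess',np.median(W[m],0), np.percentile(W[m][:,2],[5,25,50,75,95]))
hs=cv2.cvtColor(p,cv2.COLOR_RGB2HSV)
g=(hs[...,0]>15)&(hs[...,0]<32)&(hs[...,1]>110)&(hs[...,2]>70)
g[:165]=0;g[222:]=0;g[:,:298]=0;g[:,350:]=0
n,l,st,ce=cv2.connectedComponentsWithStats(g.astype(np.uint8))
for i in range(1,n):
    if st[i,4]>4: print('gold',st[i,4],ce[i],rayz('top',*ce[i],37).round(1))
# table check
for (u,v) in [(100,100),(230,150),(420,200),(540,200),(300,270)]: print('table',W[v-3:v+4,u-3:u+4].reshape(-1,3).mean(0).round(1))
m=M['top_monitor_0']
for (u,v) in [(285,200),(365,195),(325,163),(325,222)]: print('back',W[v-2:v+3,u-2:u+3].reshape(-1,3).mean(0).round(1))
# plate
c,_=cv2.findContours(M['top_plate_0'].astype(np.uint8),0,1)
c=max(c,key=cv2.contourArea)
b=cv2.boxPoints(cv2.minAreaRect(c));print('plate corners',[rayz('top',*q,4).round(1).tolist() for q in b])
mm=np.zeros((400,640),bool);mm[185:260,430:505]=1
Pt=W[mm&(W[...,2]>45)&(W[...,2]<75)];print('clevis top pts');print(Pt.round(0)[:60].tolist())
mm=np.zeros((400,640),bool);mm[125:165,250:300]=1
Ps=Ws[mm&(Ws[...,2]>40)&(Ws[...,2]<80)];print('sc');print(Ps.round(0)[:60].tolist())
```

```text
recess [5.46436521e+02 9.84223930e-02 3.40056515e+01] [30.99619609 32.81891547 34.00565148 35.33277009 37.30714808]
gold 16 [340.    172.375] [601.5 -45.3  37. ]
gold 16 [303.     176.3125] [591.6  53.7  37. ]
gold 14 [344.57142857 209.42857143] [501.5 -55.7  37. ]
gold 16 [307.     213.6875] [491.   43.4  37. ]
table [820.7 627.7  19.2]
table [ 6.771e+02  2.601e+02 -3.000e-01]
table [ 527.6 -259.4   20.5]
table [ 528.3 -591.1   -0.8]
table [343.7  63.7  -0.9]
back [526.2 100.6  48.3]
back [ 537.9 -109.1   47.4]
back [624.7  -5.2  48.3]
back [467.6  -3.5  48.2]
plate corners [[462.8, -300.7, 4.0], [559.3, -375.2, 4.0], [483.5, -472.6, 4.0], [388.9, -397.8, 4.0]]
clevis top pts
[[493.0, -384.0, 50.0], [493.0, -384.0, 55.0], [492.0, -383.0, 64.0], [492.0, -388.0, 60.0], [493.0, -396.0, 51.0], [491.0, -382.0, 48.0], [490.0, -382.0, 55.0], [489.0, -381.0, 62.0], [489.0, -383.0, 63.0], [489.0, -386.0, 63.0], [489.0, -388.0, 63.0], [489.0, -392.0, 60.0], [490.0, -398.0, 52.0], [490.0, -401.0, 51.0], [489.0, -380.0, 46.0], [488.0, -380.0, 53.0], [487.0, -380.0, 59.0], [487.0, -381.0, 62.0],
[... 1650 characters left out ...]
.0, 50.0], [496.0, -394.0, 50.0], [495.0, -388.0, 52.0], [497.0, -376.0, 59.0], [493.0, -374.0, 58.0], [485.0, -381.0, 52.0], [477.0, -386.0, 48.0], [480.0, -372.0, 55.0], [477.0, -370.0, 55.0], [476.0, -362.0, 58.0], [467.0, -370.0, 52.0], [460.0, -374.0, 48.0], [496.0, -395.0, 45.0], [499.0, -381.0, 52.0], [495.0, -381.0, 51.0], [491.0, -379.0, 50.0], [482.0, -387.0, 44.0], [478.0, -385.0, 44.0], [480.0, -373.0, 50.0], [478.0, -368.0, 51.0], [473.0, -370.0, 49.0], [465.0, -374.0, 45.0], [463.0, -369.0, 46.0], [495.0, -381.0, 46.0], [493.0, -376.0, 48.0], [484.0, -384.0, 41.0], [480.0, -375.0, 44.0], [480.0, -366.0, 48.0], [474.0, -367.0, 46.0], [467.0, -371.0, 42.0], [466.0, -365.0, 44.0]]
```

Run:
```python
from h import *
M=np.load('pics/masks.npz')
for n,i in(('top',0),('scene',1)):
    z=np.load(f'pics/{n}0.npz');W=cloud(n,z['d']);m=M[f'{n}_gauge_{i}']
    P=W[m&(z['d']>0)];print(n,P[:,2].max())
    lo=P[(P[:,2]>7)&(P[:,2]<16)];hi=P[P[:,2]>100]; mid=P[(P[:,2]>38)]
    for nm,Q in(('bridge',lo),('headtop',hi),('head',mid)):
        if len(Q)>4:
            rc=cv2.minAreaRect(Q[:,:2].astype(np.float32));mu=Q.mean(0);w,v=np.linalg.eigh(np.cov(Q[:,:2].T))
            print(nm,len(Q),mu.round(1),rc,np.degrees(np.arctan2(v[1,1],v[0,1])))
```

```text
top 112.54068413398348
bridge 362 [477.3 364.7  10.9] ((478.3985900878906, 365.5025329589844), (23.553203582763672, 147.5274200439453), 59.8516845703125) 149.65589356096928
headtop 171 [478.6 363.2 108. ] ((479.13421630859375, 364.05133056640625), (23.93205451965332, 42.35249328613281), 59.42020797729492) 151.1370477548094
head 320 [477.2 359.5  90.8] ((478.6986083984375, 364.3087158203125), (23.93205451965332, 43.364471435546875), 59.42020797729492) 152.6797264629048
scene 112.54699242756635
bridge 299 [482.3 367.8  11.3] ((480.887939453125, 366.2921142578125), (27.556520462036133, 150.839599609375), 58.982791900634766) 149.33059743685814
headtop 120 [484.5 369.  107.8] ((482.55950927734375, 367.4716796875), (24.330387115478516, 43.32865524291992), 62.613826751708984) 149.30196820335235
head 376 [488.  371.4  82.6] ((483.2617492675781, 368.2674560546875), (26.230932235717773, 43.78227615356445), 61.22154235839844) 142.08215090894313
```

```bash
cat >> h.py <<'E'
from scipy.spatial.transform import Rotation as Ro
def tgt(yaw):  # tool down, y_tool at angle yaw deg (world)
    a=np.radians(yaw);y=np.array([np.cos(a),np.sin(a),0]);z=np.array([0,0,-1.]);x=np.cross(y,z)
    return Ro.from_matrix(np.stack([x,y,z],1))
def plan(xyz,yaw):
    s=r.read_state();T=Ro.from_quat(s['tool_rot']);R2=tgt(yaw)
    d=T.inv().apply(np.array(xyz)-s['position'])/10
    rv=np.degrees((T.inv()*R2).as_rotvec())
    print('t',round(s['clock'],2),'pos',s['position'].round(1),'yaw',np.degrees(np.arctan2(*T.apply([0,1,0])[[1,0]])).round(2),'F',s['ft_force'].round(2),'op',round(s['opening'],1),'q',s['qpos'].round(2))
    print('shift',d.round(2).tolist(),'turn',rv.round(2).tolist())
E
python3 -c "
from h import *
plan([480.5,365.8,190],59.5)
z=np.load('pics/top0.npz');W=cloud('top',z['d']);m=np.load('pics/masks.npz')['top_gauge_2'];P=W[m&(z['d']>0)];print(P.min(0),P.max(0))
"
```

```text
t 0.9 pos [272.3 562.6 231.3] yaw 64.17 F [-0.14 -0.6   0.04] op 85.1 q [ 1.12  0.35  1.63  0.    1.16 -0.  ]
shift [-27.31, -8.64, 4.13] turn [0.0, -0.0, 4.67]
[450.6957959  447.19728839  -3.04195451] [475.97636461 558.48915035  79.01587131]
```

```bash
python3 -m inch '[[[-27.3,-8.6,4.1],[0,0,4.7]],[[-27.3,-8.6,4.1],[0,0,4.7]],[[-27.3,-8.6,4.1],[0,0,4.7]],[[-27.3,-8.6,4.1],[0,0,4.7]],[[-27.3,-8.6,4.1],[0,0,4.7]],[[-27.3,-8.6,4.1],[0,0,4.7]],[[-27.3,-8.6,4.1],[0,0,4.7]],[[-27.3,-8.6,4.1],[0,0,4.7]],[[-27.3,-8.6,4.1],[0,0,4.7]]]' 5.0 40
python3 -c "
from h import *
p,d=cap('top','t1');save('t1',p,(80,130,330,330),3)
p,d=cap('scene','s1');save('s1',p,(350,130,550,330),3)
plan([480.5,365.8,75],59.5)"
```

```text
clock: 1.8
position: [480.1, 366.9, 190.4]
tool_rot: [0.263, 0.965, 0.0, -0.0]
ft_force: [-0.1, -0.1, -0.1]
opening: 50.2
t 1.9 pos [479.8 367.2 190.5] yaw 59.56 F [ 0.27 -0.26  0.98] op 50.1 q [ 0.65  0.36  1.72  0.    1.06 -0.39]
shift [-0.14, -0.09, 11.55] turn [0.02, -0.0, 0.06]
```

View pics/t1.png

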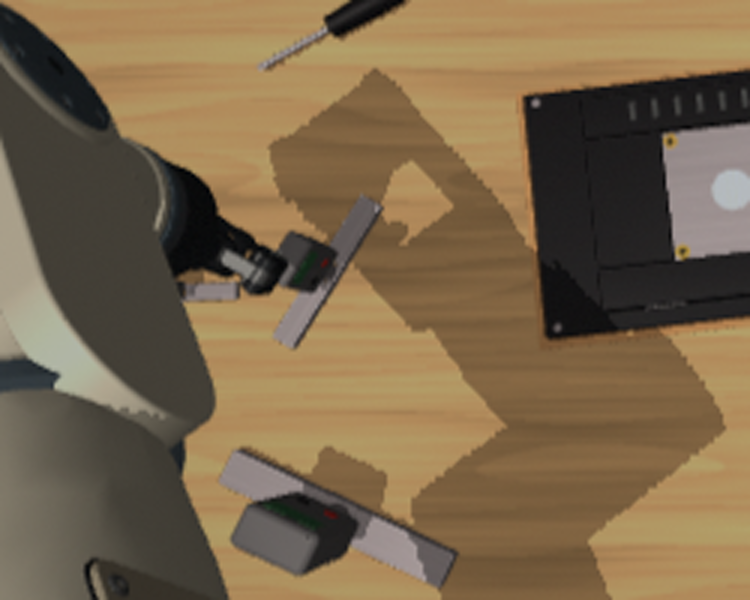

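View pics/s1.png

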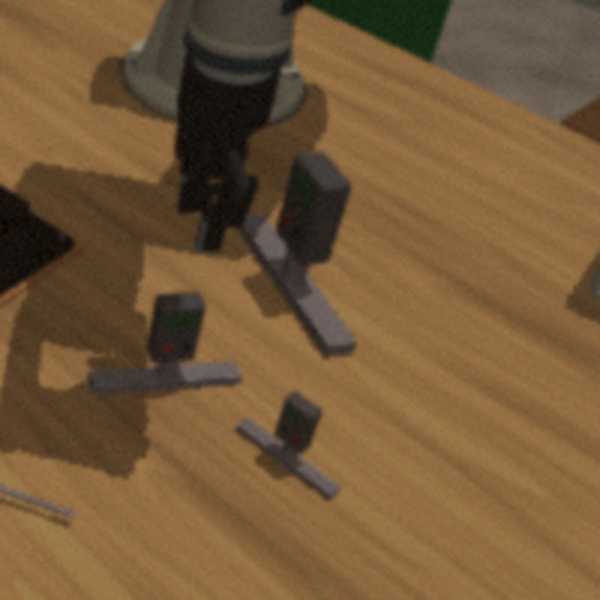

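```bash
python3 -c "
from h import *
X=[[480,367,190],[480.5,365.8,111]]
print((proj('scene',X)-[350,130])*3,(proj('top',X)-[80,130])*3)"
```

```text
[[194.80872598 232.33745339]
 [179.64315961 297.58785322]] [[242.5544287  244.8524538 ]
 [283.70369075 256.07882798]]
```

```bash
python3 -m inch '[[[-0.1,-0.1,4],[0,0,0]],[[-0.1,-0.1,8],[0,0,0]],[[-0.1,-0.1,11],[0,0,0]],[[-0.1,-0.1,13],[0,0,0]],[[-0.1,-0.1,13.5],[0,0,0]],[[-0.1,-0.1,13.5],[0,0,0]]]'
python3 -c "
from h import *
p,d=cap('scene','s2');save('s2',p,(370,170,490,290),5)
plan([480.5,365.8,55],59.5)"
```

```text
clock: 2.5
position: [480.2, 365.4, 55.0]
tool_rot: [0.263, 0.965, -0.0, -0.0]
ft_force: [1.3, -0.2, 0.1]
opening: 49.9
t 2.55 pos [480.9 365.7  56. ] yaw 59.53 F [0.39 0.28 0.15] op 50.2 q [ 0.65  0.53  1.8   0.    0.8  -0.39]
shift [0.04, -0.01, 0.1] turn [0.03, 0.01, 0.03]
```

View pics/s2.png

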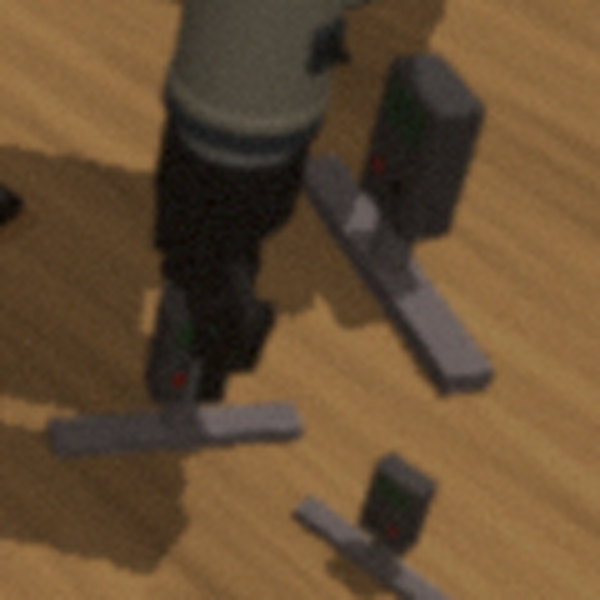

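```bash
python3 -c "
from h import *
s=r.read_state();T=Ro.from_quat(s['tool_rot'])
pts=[s['position']+T.apply([x,y,z]) for y in(-25,25) for z in(-5,-40) for x in(-11,11)]
p,d=cap('scene','s3');q=(proj('scene',pts)-[370,170])*5
print(q.round(0).tolist())
im=cv2.resize(p[170:290,370:490],None,fx=5,fy=5,interpolation=cv2.INTER_CUBIC)
im=cv2.convertScaleAbs(im,alpha=2.0,beta=20)
for i,a in enumerate(q): cv2.circle(im,tuple(int(v) for v in a),5,(255,0,0) if i<4 else (0,255,0),2)
save('s3',im)
p,d=cap('top','t3');q=(proj('top',pts)-[120,150])*5
im=cv2.resize(p[150:270,120:270],None,fx=5,fy=5,interpolation=cv2.INTER_CUBIC)
im=cv2.convertScaleAbs(im,alpha=2.0,beta=20)
for i,a in enumerate(q): cv2.circle(im,tuple(int(v) for v in a),5,(255,0,0) if i<4 else (0,255,0),2)
save('t3',im)
"
```

```text
[[155.0, 332.0], [191.0, 329.0], [163.0, 287.0], [201.0, 285.0], [179.0, 393.0], [217.0, 390.0], [188.0, 348.0], [227.0, 345.0]]
```

View pics/s3.png

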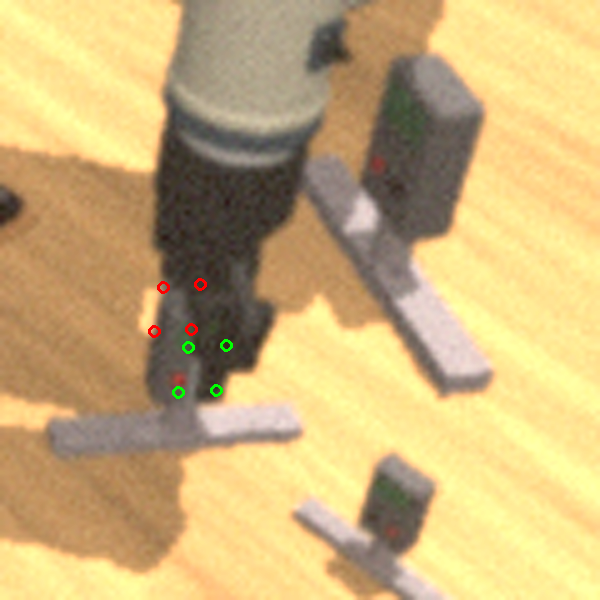

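View pics/t3.png

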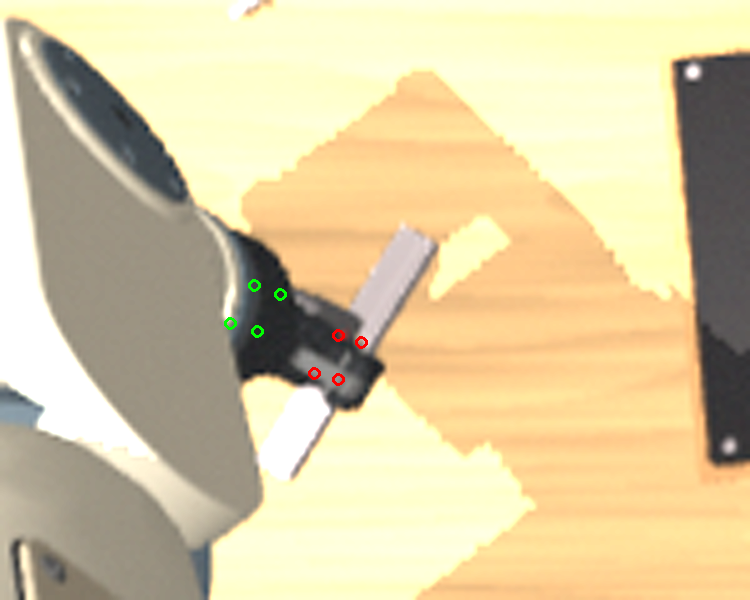

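```bash
python3 -c "
from h import *
s=r.read_state();T=Ro.from_quat(s['tool_rot'])
for n,nm,box in(('scene','s3',(370,170,490,290)),('top','t3',(160,190,205,240))):
    d=np.load(f'pics/{nm}.npz')['d'];d0=np.load(f'pics/{n}0.npz')['d'];W=cloud(n,d)
    m=np.zeros_like(d,bool);m[box[1]:box[3],box[0]:box[2]]=1
    L=T.inv().apply(W.reshape(-1,3)-s['position']).reshape(W.shape)
    new=m&(d>0)&(d0-d>8)&(d0>0)
    old=m&(d>0)&(np.abs(d0-d)<5)&(W[...,2]>38)
    for nmm,mm in(('new',new),('old',old)):
      for za,zb in((-5,10),(-20,-5),(-35,-20),(-50,-35),(-70,-50)):
        Q=L[mm&(L[...,2]>za)&(L[...,2]<zb)&(np.abs(L[...,0])<70)&(np.abs(L[...,1])<70)]
        if len(Q)>3: print(n,nmm,za,zb,len(Q),'x',np.percentile(Q[:,0],[2,50,98]).round(1),'y',np.percentile(Q[:,1],[2,25,50,75,98]).round(1))
"
```

```text
scene new -20 -5 26 x [-10.3  -4.9   9.3] y [27.6 30.1 36.  37.  39.2]
scene new -35 -20 30 x [-10.5  -4.9   6.5] y [27.  31.4 36.8 38.7 40.9]
scene new -50 -35 27 x [-12.9  -8.4  -1.4] y [-33.9 -27.7 -25.2  31.6  45.3]
scene new -70 -50 101 x [-15.8  -8.6  11. ] y [-54.1 -17.8  35.6  55.8  60.5]
scene old -5 10 30 x [-21.1 -17.1  -5.2] y [-6.7  6.3 10.7 12.1 13.9]
scene old -20 -5 26 x [-21.5 -13.7  -4.8] y [-3.5  8.3 11.1 11.7 13. ]
scene old -35 -20 29 x [-21.5 -19.1  -5.8] y [-7.5  6.5 11.1 11.5 14.1]
scene old -50 -35 39 x [-21.4 -17.6   4.6] y [-7.   5.8 11.4 12.6 14.1]
scene old -70 -50 30 x [-20.5 -14.3  14.5] y [-8.  -3.9 -0.1  5.1 12.4]
top new -50 -35 5 x [-11.   -9.2  14. ] y [-38.9 -36.5 -32.7 -32.  -31.7]
top new -70 -50 44 x [-12.3  -5.3  14.7] y [-59.8 -40.8 -33.8 -32.2 -28.7]
top old -5 10 14 x [-19.9 -14.4  13.9] y [-14.6 -13.5 -13.  -12.1  -1.9]
top old -20 -5 12 x [-19.9 -15.9  15.6] y [-14.3 -12.7 -12.3 -11.4   3.3]
top old -35 -20 10 x [-20.  -17.8 -13.2] y [-13.7 -12.8 -11.9  -4.9   4.9]
top old -50 -35 9 x [-19.8 -17.8 -14.1] y [-13.4 -12.8 -12.4  -7.1  -3.9]
top old -70 -50 12 x [-19.4 -16.9 -14. ] y [-11.3  -8.7  -5.8  -2.2   1.4]
```

Both depth clouds put the head centred between the fingers, at ±12 mm in y and −21 mm in x. Closing.

```bash
python3 -m inch '[[[0,0,0],[0,0,0]],[[0,0,0],[0,0,0]],[[0,0,0],[0,0,0]],[[0,0,0],[0,0,0]],[[0,0,0],[0,0,0]],[[0,0,0],[0,0,0]]]' 1.5 35
python3 -m inch '[[[0,0,-0.5],[0,0,0]],[[0,0,-1.5],[0,0,0]],[[0,0,-4],[0,0,0]],[[0,0,-7],[0,0,0]],[[0,0,-10],[0,0,0]],[[0,0,-10],[0,0,0]]]'
python3 -c "
from h import *
p,d=cap('scene','s4');save('s4',p,(350,130,490,290),5)
plan([546.4,-1,200],5.8)"
```

```text
clock: 3.25
position: [481.5, 365.3, 56.4]
tool_rot: [0.263, 0.965, 0.001, 0.0]
ft_force: [-0.6, -0.4, 6.7]
opening: 23.8
clock: 3.85
position: [482.8, 366.2, 159.8]
tool_rot: [0.263, 0.965, 0.003, 0.002]
ft_force: [0.7, 0.7, -3.3]
opening: 23.6
t 3.9 pos [481.8 365.5 157.4] yaw 59.47 F [ 0.18 -0.14 -3.29] op 23.6 q [ 0.65  0.4   1.75 -0.    0.99 -0.39]
shift [-24.19, -28.27, -4.32] turn [0.22, -0.01, 53.67]
```

View pics/s4.png

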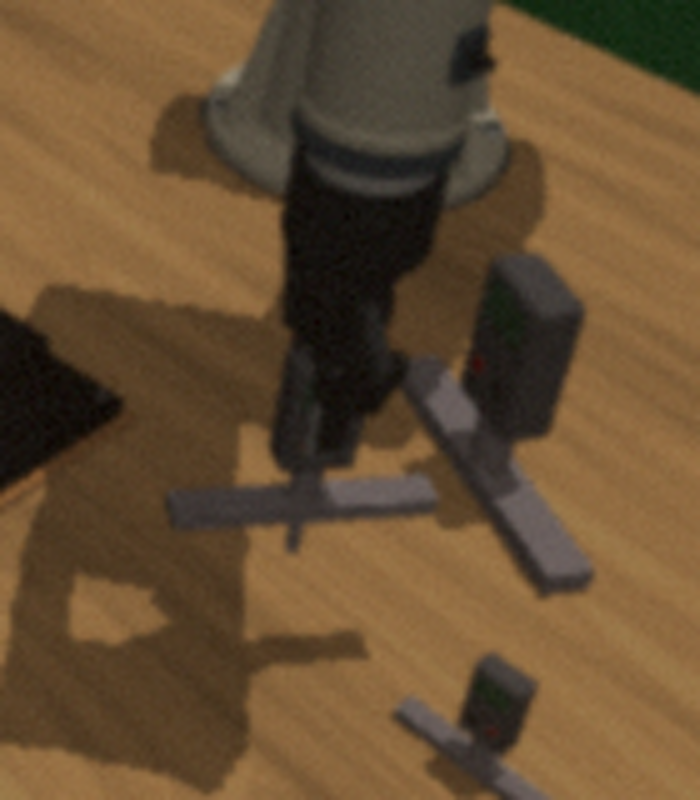

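```bash
python3 -m inch '[[[-1.5,-2,-1.3],[0,0,5]],[[-4.5,-5,-1.3],[0,0,13]],[[-8,-9,-1.3],[0,0,21]],[[-11.2,-13,-1.3],[0,0,29]],[[-14.4,-17,-1.3],[0,0,37]],[[-17.6,-21,-1.3],[0,0,44]],[[-21,-25,-1.3],[0,0,50]],[[-23.4,-27.4,-1.3],[0.2,0,53]],[[-24.2,-28.3,-1.3],[0.2,0,53.7]],[[-24.2,-28.3,-1.3],[0.2,0,53.7]],[[-24.2,-28.3,-1.3],[0.2,0,53.7]]]'
python3 -c "
from h import *
p,d=cap('scene','s5');save('s5',p,(240,80,400,260),4.2)
p,d=cap('top','t5');save('t5',p,(240,130,420,280),4)
plan([546.4,-1,110],5.8)"
```

```text
clock: 5.0
position: [544.6, -1.3, 167.2]
tool_rot: [0.671, 0.742, -0.002, -0.001]
ft_force: [-0.0, 1.2, -3.3]
opening: 23.4
t 5.1 pos [544.9  -0.6 167.7] yaw 5.86 F [ 0.48  0.13 -3.29] op 23.5 q [-0.    0.3   1.86 -0.    0.98 -0.1 ]
shift [-0.05, 0.17, 5.77] turn [-0.25, 0.06, 0.06]
```

View pics/s5.png

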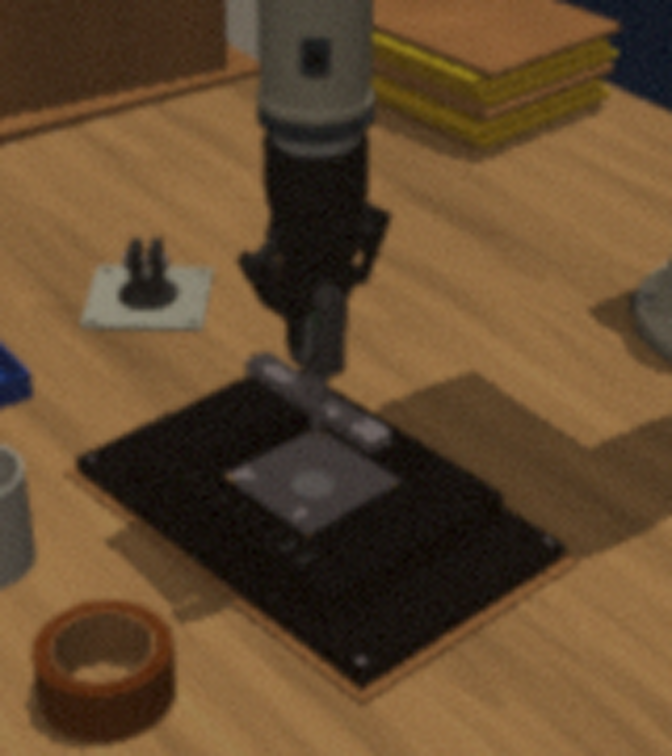

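View pics/t5.png

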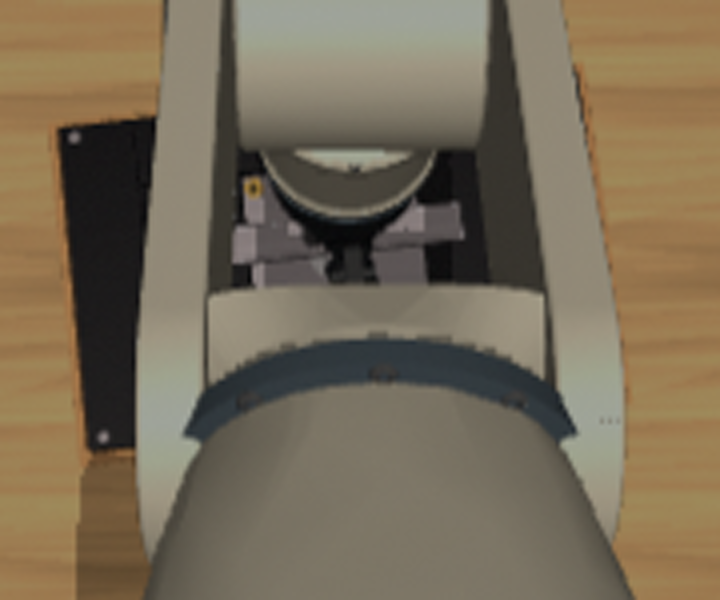

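```bash
python3 -m inch '[[[-0.05,0.15,1.5],[-0.2,0,0]],[[-0.05,0.15,3],[-0.2,0,0]],[[-0.05,0.15,4],[-0.2,0,0]],[[-0.05,0.15,4.8],[-0.2,0,0]],[[-0.05,0.15,5.2],[-0.2,0,0]],[[-0.05,0.15,5.4],[-0.2,0,0]],[[-0.05,0.15,5.4],[-0.2,0,0]]]'
python3 -c "
from h import *
p,d=cap('scene','s6');save('s6',p,(260,110,380,230),5)
plan([546.4,-1,105],5.8)"
```

```text
clock: 5.8
position: [547.1, -2.2, 114.4]
tool_rot: [0.671, 0.742, -0.0, 0.001]
ft_force: [-0.2, 0.5, -1.4]
opening: 23.6
t 5.85 pos [547.2  -2.3 114.6] yaw 5.77 F [ 0.39  1.64 -2.64] op 23.5 q [-0.01  0.38  1.9  -0.    0.86 -0.11]
shift [0.13, -0.07, 0.96] turn [0.05, 0.09, -0.03]
```

View pics/s6.png

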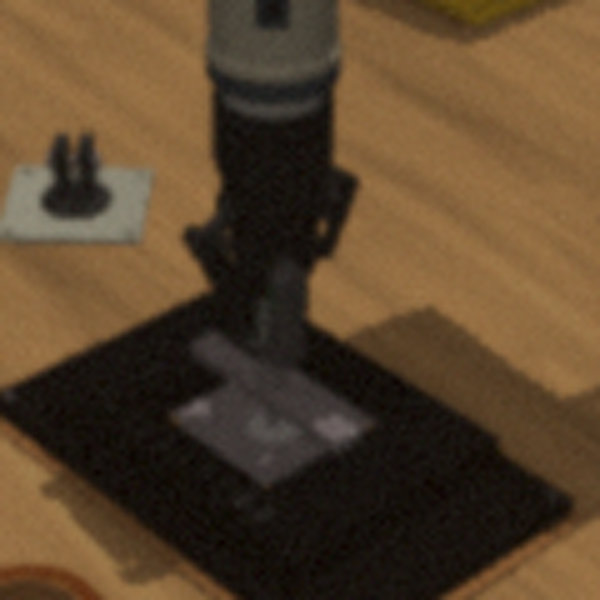

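```bash
python3 -m inch '[[[0,0,0.15],[0,0,0]],[[0,0,0.3],[0,0,0]],[[0,0,0.45],[0,0,0]],[[0,0,0.6],[0,0,0]],[[0,0,0.7],[0,0,0]],[[0,0,0.7],[0,0,0]],[[0,0,0.7],[0,0,0]]]'
python3 -m inch '[[[0,0,0.05],[0,0,0]],[[0,0,0.1],[0,0,0]],[[0,0,0.1],[0,0,0]]]'
python3 -m inch '[[[0,0,0.05],[0,0,0]],[[0,0,0.1],[0,0,0]],[[0,0,0.1],[0,0,0]]]'
```

```text
clock: 6.55
position: [547.0, -2.3, 107.3]
tool_rot: [0.671, 0.742, -0.0, 0.001]
ft_force: [0.3, -0.9, -1.6]
opening: 23.8
clock: 6.85
position: [547.0, -2.4, 106.4]
tool_rot: [0.671, 0.742, -0.0, 0.001]
ft_force: [-0.2, -0.5, -0.6]
opening: 23.6
clock: 7.15
position: [547.3, -2.7, 106.0]
tool_rot: [0.671, 0.742, -0.0, 0.001]
ft_force: [-1.9, -4.2, 7.1]
opening: 23.9
```

```bash
python3 -m inch '[[[0,0,-0.04],[0,0,0]],[[0,0,-0.04],[0,0,0]],[[0,0,-0.04],[0,0,0]]]'
python3 -m inch '[[[0,0,0],[0,0,0]],[[0,0,0],[0,0,0]],[[0,0,0],[0,0,0]],[[0,0,0],[0,0,0]]]' 4.0
python3 -c "
from h import *
p,d=cap('scene','s7');save('s7',p,(260,110,380,230),5)
p,d=cap('top','t7');save('t7',p,(240,130,420,280),4)
plan([546.4,-1,105],5.8)"
```

```text
clock: 7.45
position: [547.3, -2.6, 106.1]
tool_rot: [0.671, 0.742, -0.0, 0.001]
ft_force: [0.2, -4.5, 6.2]
opening: 23.8
clock: 7.85
position: [546.9, -2.2, 105.5]
tool_rot: [0.671, 0.742, -0.0, 0.001]
ft_force: [0.4, 0.3, 0.6]
opening: 40.2
t 7.95 pos [546.9  -2.2 105.6] yaw 5.77 F [ 0.23  0.37 -0.2 ] op 39.8 q [-0.01  0.39  1.91 -0.    0.85 -0.11]
shift [0.13, -0.04, 0.06] turn [0.02, 0.08, -0.03]
```

View pics/s7.png

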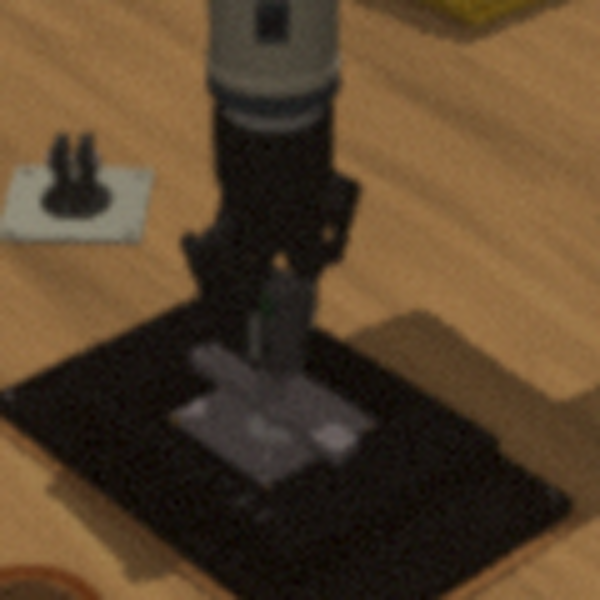

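View pics/t7.png

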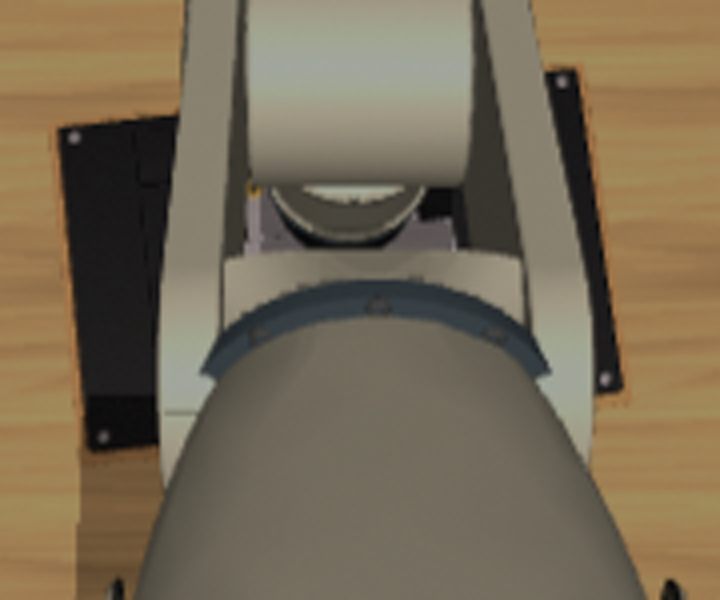

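The gauge is released and standing across the recess: bridge ends at about (200,350) and (350,455) in the crop, and the fingers are clear. Now the rest period.

```bash
python3 -m inch '[[[0,0,0],[0,0,0]],[[0,0,0],[0,0,0]],[[0,0,0],[0,0,0]],[[0,0,0],[0,0,0]],[[0,0,0],[0,0,0]],[[0,0,0],[0,0,0]],[[0,0,0],[0,0,0]],[[0,0,0],[0,0,0]],[[0,0,0],[0,0,0]],[[0,0,0],[0,0,0]],[[0,0,0],[0,0,0]],[[0,0,0],[0,0,0]]]'
python3 -c "
from h import *
p,d=cap('scene','s8')
a=np.load('pics/s7.npz');print(np.abs(p[110:230,260:380].astype(int)-a['p'][110:230,260:380]).mean())
W=cloud('scene',d);m=np.zeros_like(d,bool);m[170:215,290:340]=1
Q=W[m];c,s=np.cos(np.radians(5.8)),np.sin(np.radians(5.8))
L=(Q[:,:2]-[546.4,-1])@np.array([[c,-s],[s,c]])
for a,b in((-50,-5),(5,50),(-75,-62),(62,75)):
    k=(np.abs(L[:,0])<9)&(L[:,1]>a)&(L[:,1]<b)&(Q[:,2]<75)&(Q[:,2]>52);print(a,b,k.sum(),np.median(Q[k,2]) if k.sum() else None)
k=(Q[:,2]>54)&(Q[:,2]<68);
if k.sum()>5: print('bridge rect',cv2.minAreaRect(L[k].astype(np.float32)))
"
python3 -m inch '[[[0,0,0],[0,0,0]],[[0,0,0],[0,0,0]]]'
```

```text
clock: 9.15
position: [547.0, -2.3, 105.7]
tool_rot: [0.671, 0.742, -0.0, 0.001]
ft_force: [-0.4, 0.3, 0.1]
opening: 40.0
2.6030787037037038
-50 -5 28 60.246138396470826
5 50 44 60.82220569804983
-75 -62 10 60.95195672349445
62 75 19 58.55935777098611
bridge rect ((2.401477813720703, 10.694602966308594), (171.6113739013672, 33.35319900512695), 86.07951354980469)
clock: 9.4
position: [547.0, -2.3, 105.7]
tool_rot: [0.671, 0.742, -0.0, 0.001]
ft_force: [-0.4, 0.5, -0.3]
opening: 39.6
```

The bridge top reads about 60.5 mm along its length (61 expected), so it is flat. It rested for more than 1.3 s. Regrasp and lift.

```bash
python3 -m inch '[[[0,0,0],[0,0,0]],[[0,0,0],[0,0,0]],[[0,0,0],[0,0,0]],[[0,0,0],[0,0,0]],[[0,0,0],[0,0,0]]]' 1.5 35
python3 -m inch '[[[0,0,-0.3],[0,0,0]],[[0,0,-1],[0,0,0]],[[0,0,-3],[0,0,0]],[[0,0,-5],[0,0,0]],[[0,0,-6.5],[0,0,0]],[[0,0,-6.5],[0,0,0]]]'
python3 -c "
from h import *
plan([481,366,165],59.5)"
```

```text
clock: 9.9
position: [547.1, -2.3, 105.8]
tool_rot: [0.671, 0.742, -0.0, 0.001]
ft_force: [0.1, 0.3, 0.8]
opening: 23.2
clock: 10.5
position: [548.0, -2.2, 172.8]
tool_rot: [0.671, 0.742, 0.001, 0.002]
ft_force: [0.7, 0.2, -4.0]
opening: 23.4
t 10.5 pos [548.   -2.2 172.8] yaw 5.77 F [ 0.65  0.2  -4.02] op 23.4 q [-0.01  0.3   1.86 -0.    0.98 -0.11]
shift [37.31, -2.97, 0.7] turn [0.15, 0.2, -53.73]
```

```bash
python3 -m inch '[[[2,-0.2,0.2],[0,0,-4]],[[6,-0.5,0.4],[0,0,-11]],[[10.5,-0.8,0.7],[0,0,-19]],[[15,-1.2,0.7],[0,0,-27]],[[19.5,-1.6,0.7],[0,0,-35]],[[24,-2,0.7],[0,0,-42]],[[28.5,-2.4,0.7],[0,0,-48]],[[33,-2.7,0.7],[0,0,-52]],[[36.3,-2.9,0.7],[0,0,-53.5]],[[37.3,-3,0.7],[0,0,-53.7]],[[37.3,-3,0.7],[0,0,-53.7]],[[37.3,-3,0.7],[0,0,-53.7]]]'
python3 -c "
from h import *
plan([481,366,65],59.5)"
```

```text
clock: 11.7
position: [479.2, 364.6, 162.3]
tool_rot: [0.263, 0.965, -0.002, 0.0]
ft_force: [0.2, -0.6, -3.0]
opening: 23.6
t 11.7 pos [479.2 364.6 162.3] yaw 59.46 F [ 0.21 -0.57 -3.01] op 23.6 q [ 0.65  0.39  1.74 -0.    1.01 -0.39]
shift [-0.07, 0.24, 9.73] turn [-0.16, 0.06, -0.04]
```

```bash
python3 -m inch '[[[-0.1,0.2,3],[0,0,0]],[[-0.1,0.2,6.5],[0,0,0]],[[-0.1,0.2,8.5],[0,0,0]],[[-0.1,0.2,9.4],[0,0,0]],[[-0.1,0.2,9.7],[0,0,0]],[[-0.1,0.2,9.7],[0,0,0]],[[-0.1,0.2,9.7],[0,0,0]]]'
python3 -c "
from h import *
p,d=cap('scene','s9');save('s9',p,(350,150,490,290),5)
plan([481,366,57],59.5)"
```

```text
clock: 12.4
position: [482.4, 367.1, 67.3]
tool_rot: [0.263, 0.965, 0.0, 0.001]
ft_force: [-0.1, 0.7, -1.9]
opening: 23.2
t 12.45 pos [482.3 367.2  67.4] yaw 59.46 F [ 0.65 -0.48 -1.47] op 23.5 q [ 0.65  0.52  1.8  -0.    0.83 -0.39]
shift [0.05, -0.17, 1.03] turn [0.04, 0.12, -0.04]
```

View pics/s9.png

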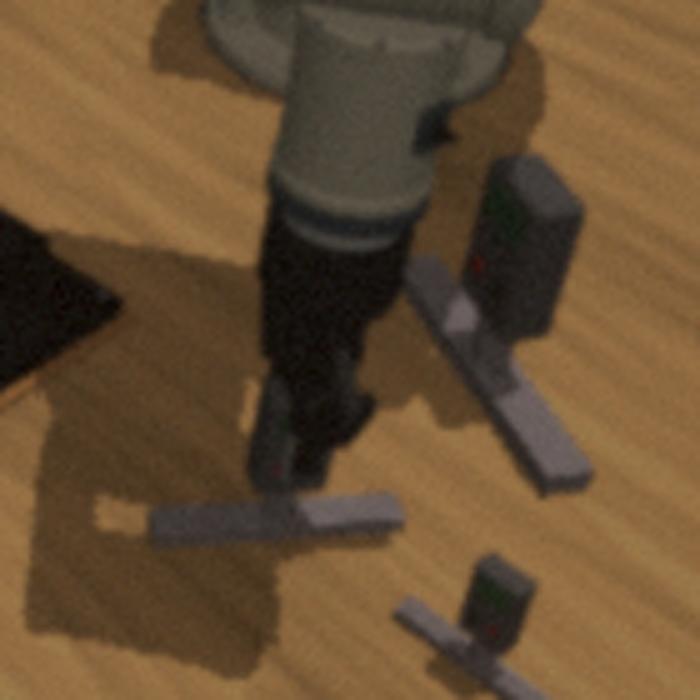

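```bash
python3 -m inch '[[[0,0,0.15],[0,0,0]],[[0,0,0.3],[0,0,0]],[[0,0,0.45],[0,0,0]],[[0,0,0.6],[0,0,0]],[[0,0,0.75],[0,0,0]],[[0,0,0.85],[0,0,0]],[[0,0,0.85],[0,0,0]],[[0,0,0.85],[0,0,0]]]'
python3 -m inch '[[[0,0,0.05],[0,0,0]],[[0,0,0.1],[0,0,0]],[[0,0,0.1],[0,0,0]]]'
python3 -m inch '[[[0,0,0.05],[0,0,0]],[[0,0,0.1],[0,0,0]],[[0,0,0.1],[0,0,0]]]'
```

```text
clock: 13.25
position: [481.5, 367.0, 57.5]
tool_rot: [0.263, 0.965, -0.001, 0.0]
ft_force: [0.3, 0.6, -1.7]
opening: 23.8
clock: 13.55
position: [481.7, 366.9, 57.0]
tool_rot: [0.263, 0.965, -0.001, 0.001]
ft_force: [0.5, -1.1, 3.9]
opening: 23.6
clock: 13.85
position: [481.9, 366.9, 56.7]
tool_rot: [0.263, 0.965, -0.0, 0.001]
ft_force: [-0.9, -3.6, 11.7]
opening: 23.4
```

Contact made at about 12 N. Back off a little, release and retreat straight up.

```bash
python3 -m inch '[[[0,0,-0.08],[0,0,0]],[[0,0,-0.08],[0,0,0]],[[0,0,-0.08],[0,0,0]]]'
python3 -m inch '[[[0,0,0],[0,0,0]],[[0,0,0],[0,0,0]],[[0,0,0],[0,0,0]],[[0,0,0],[0,0,0]],[[0,0,0],[0,0,0]]]' 5.0
python3 -m inch '[[[0,0,-2],[0,0,0]],[[0,0,-6],[0,0,0]],[[0,0,-10],[0,0,0]],[[0,0,-14],[0,0,0]],[[0,0,-18],[0,0,0]],[[0,0,-18],[0,0,0]]]'
python3 -c "
from h import *
p,d=cap('scene','s10');save('s10',p,(350,130,490,290),5)
plan([473.6,-386.6,200],52.2)"
```

```text
clock: 14.15
position: [481.9, 366.9, 56.8]
tool_rot: [0.263, 0.965, -0.001, 0.001]
ft_force: [1.9, -2.6, 6.8]
opening: 23.5
clock: 14.65
position: [481.4, 366.9, 56.3]
tool_rot: [0.263, 0.965, -0.001, 0.0]
ft_force: [-0.2, -0.7, -0.0]
opening: 50.4
clock: 15.25
position: [483.9, 369.1, 242.5]
tool_rot: [0.263, 0.965, 0.003, 0.003]
ft_force: [0.4, 0.3, 0.2]
opening: 49.7
t 15.3 pos [482.8 368.3 239.5] yaw 59.47 F [ 0.49 -0.3  -1.22] op 49.6 q [ 0.65  0.32  1.67 -0.    1.15 -0.39]
shift [-37.54, -65.51, 3.79] turn [0.27, 0.18, 7.27]
```

View pics/s10.png

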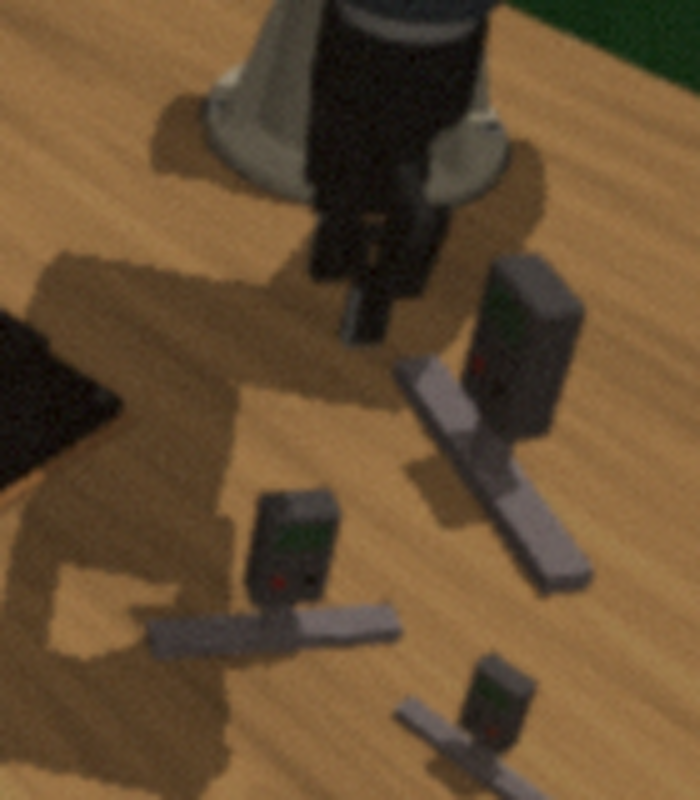

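```bash
python3 -m inch '[[[-1.5,-2.6,0],[0,0,0.5]],[[-3.8,-6.6,0.5],[0,0,1]],[[-6.2,-10.8,1],[0,0,2]],[[-8.6,-15,1],[0,0,2]],[[-11,-19.2,1],[0,0,3]],[[-13.4,-23.4,1],[0,0,3]],[[-15.8,-27.6,1],[0,0,4]],[[-18.2,-31.8,1],[0,0,4]],[[-20.6,-36,1],[0,0,5]],[[-23,-40.2,1],[0,0,5]],[[-25.4,-44.4,1],[0,0,6]],[[-27.8,-48.5,1],[0,0,6]]]' 6.5
python3 -c "
from h import *
plan([473.6,-386.6,180],52.2)"
```

```text
clock: 16.5
position: [473.4, -193.5, 225.9]
tool_rot: [0.314, 0.95, -0.001, -0.0]
ft_force: [0.5, -0.1, -0.0]
opening: 65.1
t 16.5 pos [ 473.4 -193.5  225.9] yaw 53.43 F [ 0.48 -0.12 -0.02] op 65.1 q [-0.39  0.18  1.88 -0.    1.08 -1.32]
shift [-11.52, -15.48, 4.61] turn [-0.07, -0.02, 1.23]
```

```bash
python3 -m inch '[[[-2.4,-3.4,0.5],[0,0,0.5]],[[-4.8,-6.8,1],[0,0,1]],[[-7.2,-10,2],[0,0,1.2]],[[-9.4,-12.8,3.5],[0,0,1.2]],[[-11,-14.8,4.2],[0,0,1.2]],[[-11.5,-15.4,4.6],[0,0,1.2]],[[-11.5,-15.4,4.6],[0,0,1.2]]]'
python3 -c "
from h import *
p,d=cap('scene','s11');save('s11',p,(220,70,340,190),5)
p,d=cap('top','t11');save('t11',p,(400,150,540,280),5)
plan([473.6,-386.6,100],52.2)"
```

```text
clock: 17.2
position: [474.4, -384.0, 179.6]
tool_rot: [0.324, 0.946, -0.0, -0.001]
ft_force: [-0.7, -0.1, -0.2]
opening: 65.0
t 17.3 pos [ 475.  -382.9  181. ] yaw 52.28 F [ 0.16 -0.59  0.91] op 65.3 q [-0.68  0.38  1.71 -0.    1.05 -1.59]
shift [-0.11, -0.37, 8.1] turn [-0.02, -0.0, 0.08]
```

View pics/s11.png

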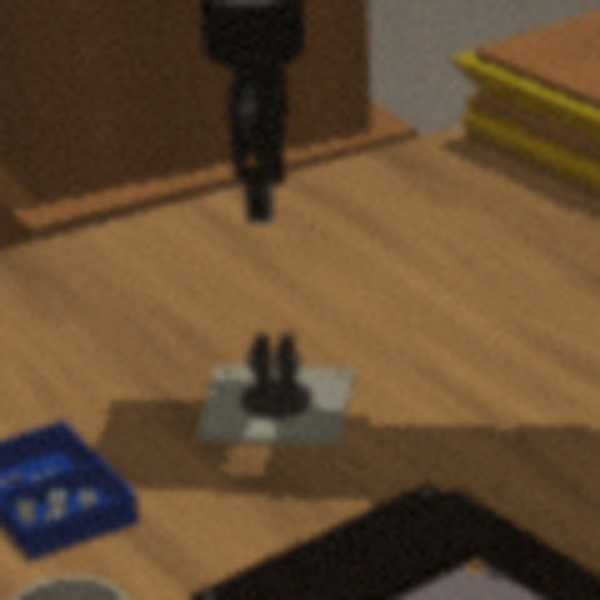

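View pics/t11.png

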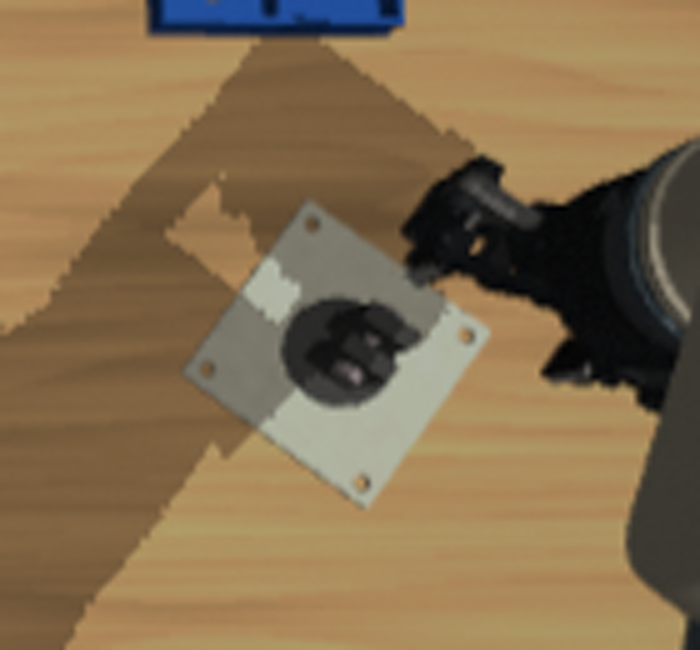

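Run:
```python
from h import *
M=np.load('pics/masks.npz')
for n in('scene','top'):
    p=np.load(f'pics/{n}0.npz')['p'].astype(int)
    m=M[f'{n}_plate_0'].astype(np.uint8)
    # light pixels only
    lum=p.sum(-1);k=(m>0)&(p.max(-1)-p.min(-1)<60)&(lum>np.percentile(lum[m>0],25))
    v,u=np.nonzero(k);Q=np.array([rayz(n,a,b,4)[:2] for a,b in zip(u,v)]).astype(np.float32)
    rc=cv2.minAreaRect(Q);print(n,rc)
    d=np.load(f'pics/{n}0.npz')['d'];W=cloud(n,d)
    mm=cv2.dilate(m,np.ones((9,9)))>0
    P=W[mm&(d>0)&(W[...,2]>57)&(W[...,2]<66)];print('clev top',len(P),cv2.minAreaRect(P[:,:2].astype(np.float32)),P.mean(0))
    P=W[mm&(d>0)&(W[...,2]>25)&(W[...,2]<66)]
    a=np.radians(52.2);B=np.array([[np.sin(a),np.cos(a)],[-np.cos(a),np.sin(a)]]) # cols: x dir(-37.8), y dir 52.2
    L=(P[:,:2]-[473.6,-386.6])@B;print('x',np.percentile(L[:,0],[1,5,50,95,99]).round(1),'y',np.percentile(L[:,1],[1,5,50,95,99]).round(1))
```

```text
scene ((461.33856201171875, -405.61749267578125), (178.83001708984375, 120.06287384033203), 53.55626678466797)
clev top 28 ((478.1845397949219, -383.07843017578125), (34.06692886352539, 32.080284118652344), 53.350162506103516) [ 478.81255368 -382.71449589   60.07640151]
x [-18.8 -15.1   2.6  20.3  23.2] y [-11.4  -5.3  12.   20.2  22.1]
top ((473.87054443359375, -387.5904541015625), (120.17021942138672, 119.58597564697266), 52.08037567138672)
clev top 118 ((472.9434509277344, -387.17645263671875), (30.305225372314453, 32.11315155029297), 50.98539733886719) [ 472.63204626 -386.56419269   60.74557073]
x [-21.9 -19.9  -4.6  14.8  21.5] y [-14.8 -13.    2.4  14.1  14.7]
```

```bash
python3 -c "
from h import *
plan([475.8,-385.2,22],52.2)"
python3 -m inch '[[[0,-0.1,3],[0,0,0.1]],[[0,-0.1,7],[0,0,0.1]],[[0,-0.1,11],[0,0,0.1]],[[0,-0.1,13.5],[0,0,0.1]],[[0,-0.1,15],[0,0,0.1]],[[0,-0.1,15.9],[0,0,0.1]],[[0,-0.1,15.9],[0,0,0.1]],[[0,-0.1,15.9],[0,0,0.1]]]'
python3 - <<'E'
from h import *
plan([475.8,-385.2,22],52.2)
s=r.read_state();T=Ro.from_quat(s['tool_rot'])
for n,box in(('scene',(220,70,340,190)),('top',(400,150,540,280))):
    p,d=cap(n,n[0]+'12');save(n[0]+'12',p,box,5)
    d0=np.load(f'pics/{n}0.npz')['d'];W=cloud(n,d)
    m=np.zeros_like(d,bool);m[box[1]:box[3],box[0]:box[2]]=1
    L=T.inv().apply(W.reshape(-1,3)-s['position']).reshape(W.shape)
    new=m&(d>0)&(d0-d>8)&(d0>0)
    old=m&(d>0)&(np.abs(d0-d)<5)&(W[...,2]>30)&(W[...,2]<66)
    for nmm,mm in(('new',new),('old',old)):
      for za,zb in((-5,10),(-20,-5),(-35,-20),(-50,-35),(-70,-50)):
        Q=L[mm&(L[...,2]>za)&(L[...,2]<zb)&(np.abs(L[...,0])<40)&(np.abs(L[...,1])<70)]
        if len(Q)>3: print(n,nmm,za,zb,len(Q),'x',np.percentile(Q[:,0],[2,50,98]).round(1),'y',np.percentile(Q[:,1],[2,25,50,75,98]).round(1))
E
```

```text
t 17.3 pos [ 475.  -382.9  181. ] yaw 52.28 F [ 0.16 -0.59  0.91] op 65.3 q [-0.68  0.38  1.71 -0.    1.05 -1.59]
shift [-0.2, -0.13, 15.9] turn [-0.02, -0.0, 0.08]
clock: 18.1
position: [475.6, -385.4, 23.7]
tool_rot: [0.324, 0.946, -0.001, 0.001]
ft_force: [-0.1, 0.0, 0.3]
opening: 64.8
t 18.1 pos [ 475.6 -385.4   23.7] yaw 52.18 F [-0.08  0.04  0.28] op 64.8 q [-0.68  0.59  1.8  -0.    0.75 -1.59]
shift [0.0, 0.03, 0.17] turn [-0.04, 0.18, -0.02]
scene new -5 10 4 x [-9.5  6.3 18. ] y [ 8.  15.8 19.6 23.5 31.8]
scene new -20 -5 15 x [-15.3   2.3  11.8] y [12.4 37.6 40.6 42.8 48.3]
scene new -35 -20 23 x [-9.   4.9 11.9] y [-36.   37.6  41.7  46.   48.9]
scene new -50 -35 13 x [-6.9  5.1 12.7] y [-36.3 -29.6  41.1  46.   48.7]
scene new -70 -50 35 x [-11.7   3.3  14.4] y [-46.6  37.4  60.7  64.1  69.3]
scene old -20 -5 8 x [-22.9  15.   19.1] y [ 1.1  4.5  6.3  9.6 11.9]
scene old -35 -20 9 x [12.3 15.2 19.6] y [-6.6 -1.9  4.1 10.6 13.9]
scene old -50 -35 5 x [-8.8  9.9 14. ] y [-12.8 -11.9  -2.8   1.5   5.1]
top new -20 -5 4 x [ 8.3  9.8 11.5] y [37.6 37.6 38.3 39.8 42. ]
top new -35 -20 11 x [ 6.2  8.6 12.6] y [37.7 38.7 41.5 44.9 45.6]
top new -50 -35 5 x [ 7.3  9.5 14.7] y [40.1 41.  43.1 45.2 47.1]
top new -70 -50 57 x [-8.1  6.  14.4] y [35.  38.8 43.5 56.9 64.1]
```

```bash
ls pics | tail -3
```

```text
top_g.png
top_mon.png
top_pl.png
```

View pics/s12.png

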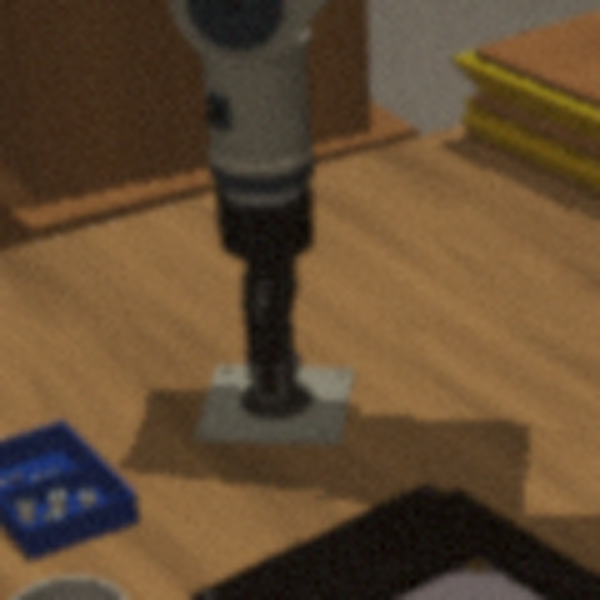

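View pics/t12.png

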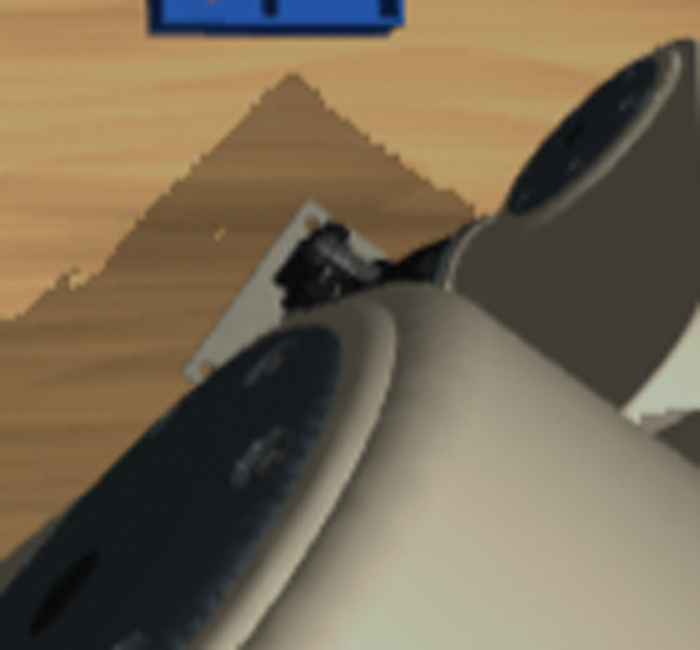

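```bash
python3 -m inch '[[[0,0,0.1],[0,0,0]],[[0,0,0.1],[0,0,0]],[[0,0,0.1],[0,0,0]],[[0,0,0.1],[0,0,0]],[[0,0,0.1],[0,0,0]],[[0,0,0.1],[0,0,0]],[[0,0,0.1],[0,0,0]]]' 2.0 70
python3 -c "
from h import *
plan([475.8,-385.2,22],52.2)"
```

```text
clock: 18.9
position: [475.0, -385.6, 22.2]
tool_rot: [0.324, 0.946, -0.001, 0.001]
ft_force: [-1.1, 0.4, 5.7]
opening: 29.4
t 18.9 pos [ 475.  -385.6   22.2] yaw 52.17 F [-1.06  0.38  5.74] op 29.4 q [-0.68  0.59  1.8  -0.    0.75 -1.59]
shift [-0.04, 0.07, 0.02] turn [-0.05, 0.14, -0.03]
```

Gripped at 29.4 mm. Before moving on, I'll average a few frames of the unobstructed monitor in both cameras.

Run:
```python
from h import *
for n in('scene','top'):
    A=[np.load(f'pics/{n}0.npz')]+[None]*5
    ps=[A[0]['p'].astype(float)];ds=[A[0]['d']]
    for i in range(5):
        p,d=r.capture(n);ps.append(p.astype(float));ds.append(d)
    P=np.mean(ps[1:],0);np.savez(f'pics/{n}_avg.npz',p=P,d=np.array(ds[1:]))
    P=P.clip(0,255).astype(np.uint8)
    save(f'{n}_avg',P,(250,160,380,250) if n=='scene' else (240,130,410,260),5.5 if n=='scene' else 4.5)
```

```text
(no output)
```

View pics/scene_avg.png

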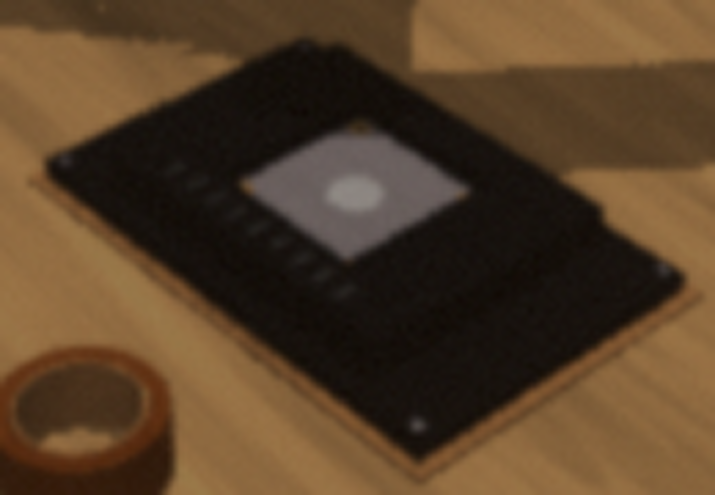

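View pics/top_avg.png

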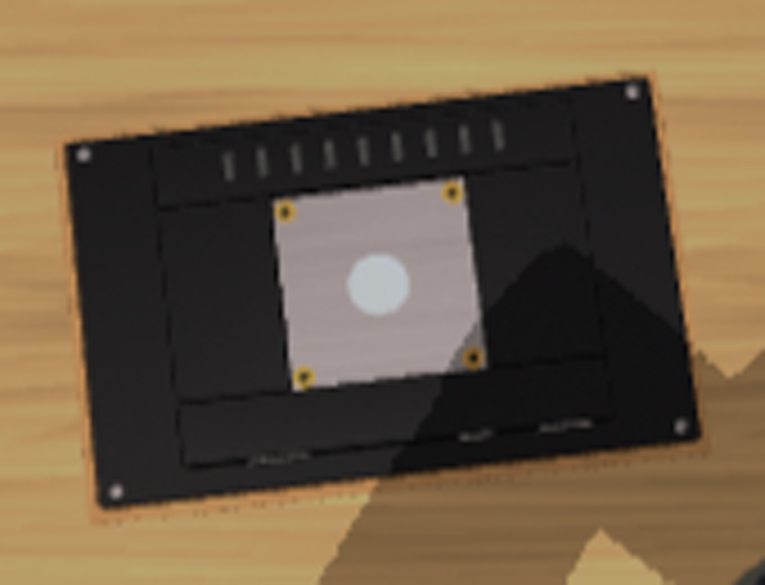

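```bash
cat > mon.py <<'E'
from h import *
def cen(g,u,v,w):  # weighted centroid of bright spot above local background
    u,v=int(round(u)),int(round(v));a=g[v-w:v+w+1,u-w:u+w+1];b=np.clip(a-np.percentile(a,30)-0.25*(a.max()-np.percentile(a,30)),0,None)
    vv,uu=np.mgrid[v-w:v+w+1,u-w:u+w+1];return (uu*b).sum()/b.sum(),(vv*b).sum()/b.sum()
E
python3 - <<'E'
from mon import *
S={'top':dict(scr=[(258.5,164.2),(380.5,150.3),(391.2,224.7),(265.8,239.3)],disc=(324.1,193.2)),
   'scene':dict(scr=[(262.2,189.1),(326,233.3+4),(371,208.8),(306,168)],disc=(314.5,195.2))}
for n in S:
    P=np.load(f'pics/{n}_avg.npz')['p'];g=P.sum(-1)/3
    for s in S[n]['scr']:
        c=cen(g,*s,3);print(n,'screw',np.round(c,2),rayz(n,*c,20).round(1))
    u,v=map(round,S[n]['disc']);w=9
    a=g[v-w:v+w+1,u-w:u+w+1]
    thr=(np.percentile(a,95)+np.percentile(a,40))/2
    m=(a>thr).astype(np.uint8);nn,l,st,ce=cv2.connectedComponentsWithStats(m);k=1+np.argmax(st[1:,4]);vv,uu=np.nonzero(l==k)
    c=(uu.mean()+u-w,vv.mean()+v-w);print(n,'disc',len(uu),np.round(c,2),rayz(n,*c,35).round(1))
    p=P.clip(0,255).astype(np.uint8);hs=cv2.cvtColor(p,cv2.COLOR_RGB2HSV);R=[]
    if n=='top':
        for b in[(303,176.5),(340,172.5),(344.7,209.5),(307,213.8)]:
            u,v=round(b[0]),round(b[1]);h=hs[v-3:v+4,u-3:u+4].astype(int);q=(h[...,1]>95)&(h[...,0]>10)&(h[...,0]<35)
            vv,uu=np.nonzero(q);c=(uu.mean()+u-3,vv.mean()+v-3);X=rayz(n,*c,35);R.append(X);print('bush',q.sum(),np.round(c,2),X.round(1))
        R=np.array(R);print('mean',R.mean(0)); 
        dx=(R[0]-R[3])+(R[1]-R[2]);print('ang x',np.degrees(np.arctan2(dx[1],dx[0])));dy=(R[0]-R[1])+(R[3]-R[2]);print('ang y',np.degrees(np.arctan2(dy[1],dy[0]))-90)
    ds=np.load(f'pics/{n}_avg.npz')['d'];d=np.median(ds,0);W=cloud(n,d)
    c=S[n]['disc'];u,v=map(int,c);Q=W[v-8:v+9,u-8:u+9].reshape(-1,3);print('floor z',np.median(Q,0), Q[:,2].std())
    if n=='top':
      for (u,v) in [(285,200),(365,185),(325,225),(280,215)]: print('back',np.median(W[v-3:v+4,u-3:u+4].reshape(-1,3),0).round(1))
E
```

```text
top screw [257.6  163.12] [633.3 178.6  20. ]
top screw [379.57 149.19] [ 669.4 -155.7   20. ]
top screw [391.19 225.21] [ 460.5 -180.1   20. ]
top screw [265.52 238.99] [426.  154.4  20. ]
top disc 141 [323.7  192.77] [546.9  -1.2  35. ]
bush 18 [303.06 176.22] [592.3  53.6  35. ]
bush 18 [339.94 172.22] [602.4 -45.3  35. ]
bush 18 [344.78 209.  ] [502.9 -56.4  35. ]
bush 19 [307.16 213.84] [490.8  43.   35. ]
mean [547.08997486  -1.26287703  35.        ]
ang x 6.166674091760279
ang y 6.390764742107692
floor z [546.41438853  -1.99956865  34.23684854] 0.985103761971371
back [526.3 100.7  47.9]
back [ 564.4 -109.7   48.2]
back [459.8  -3.5  47.8]
back [487.4 113.5  47.2]
scene screw [260.5  186.54] [ 664.7 -169.3   20. ]
scene screw [325.49 236.84] [631.8 177.   20. ]
scene screw [372.53 207.21] [415.7 154.7  20. ]
scene screw [306.24 165.78] [ 451.7 -187.2   20. ]
scene disc 50 [314.   194.62] [547.2  -1.7  35. ]
floor z [5.48505427e+02 3.15079170e-02 3.47224410e+01] 2.2681342680572123
```

```bash
python3 -m inch '[[[0,0,-0.3],[0,0,0]],[[0,0,-1],[0,0,0]],[[0,0,-3],[0,0,0]],[[0,0,-6],[0,0,0]],[[0,0,-9.5],[0,0,0]],[[0,0,-12],[0,0,0]],[[0,0,-13],[0,0,0]],[[0,0,-13],[0,0,0]],[[0,0,-13],[0,0,0]]]'
python3 -c "
from h import *
plan([547,-1.3,150],6.15)
p,d=cap('scene','s13');save('s13',p,(220,70,340,190),5)
p,d=cap('top','t13');save('t13',p,(400,130,560,280),4)
"
```

```text
clock: 20.3
position: [474.0, -384.3, 150.3]
tool_rot: [0.324, 0.946, -0.0, -0.0]
ft_force: [0.7, 0.7, -5.8]
opening: 29.0
t 20.3 pos [ 474.  -384.3  150.3] yaw 52.17 F [ 0.65  0.68 -5.8 ] op 29.0 q [-0.68  0.42  1.74 -0.    0.99 -1.59]
shift [17.72, 34.73, 0.01] turn [-0.05, -0.01, 46.02]
```

View pics/s13.png

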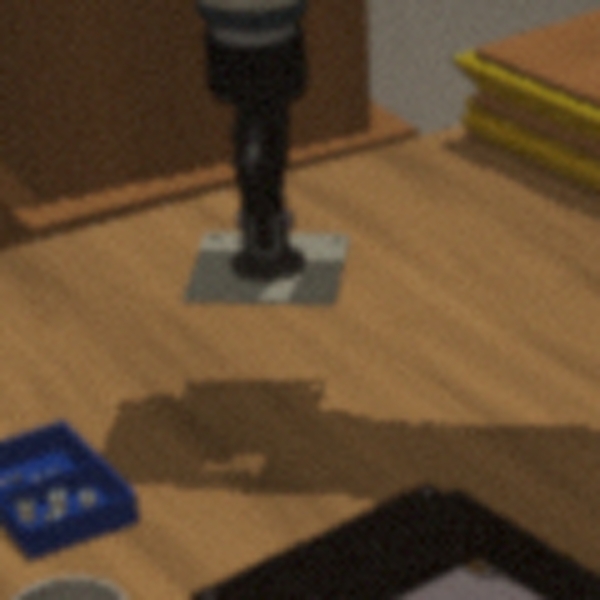

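View pics/t13.png

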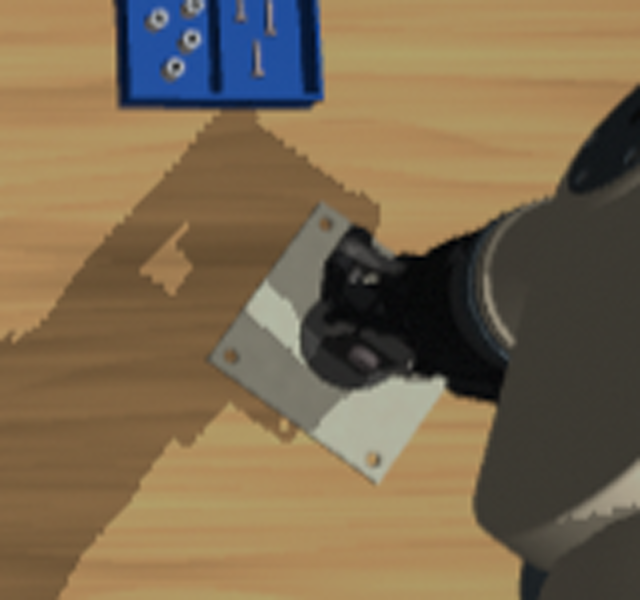

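Run:
```python
from h import *
s=r.read_state();T=Ro.from_quat(s['tool_rot'])
print(s['position'].round(1))
ps=[np.load('pics/t13.npz')['p'].astype(float)]+[r.capture('top')[0].astype(float) for _ in range(3)]
g=np.mean(ps,0)
save('t13z',g.clip(0,255).astype(np.uint8),(445,175,510,255),7)
b=g[...,2]  # blue: white plate high, wood low
hole=[]
for (u,v) in [(481.4,186),(458,219),(493.3,244.5)]:
    u0,v0=round(u),round(v);w=3;a=b[v0-w:v0+w+1,u0-w:u0+w+1];print(a.round(0).astype(int).tolist())
    ref=np.percentile(a,75);q=np.clip(ref-a-0.25*(ref-a.min()),0,None)
    yy,xx=np.mgrid[v0-w:v0+w+1,u0-w:u0+w+1];rr=(xx-u)**2+(yy-v)**2<7;q=q*rr
    c=((xx*q).sum()/q.sum(),(yy*q).sum()/q.sum());X=rayz('top',*c,s['position'][2]-22.3+4);hole.append(X);L=T.inv().apply(X-s['position']);print(np.round(c,2),X.round(1),'tool',L.round(1))
h=np.array(hole);print(np.linalg.norm(h[0]-h[1]),np.linalg.norm(h[1]-h[2]),np.linalg.norm(h[0]-h[2]));c=(h[0]+h[2])/2;print('centre',c,'in tool',T.inv().apply(c-s['position']))
for i,j in((0,1),(1,2)):
    d=h[j]-h[i];print(np.degrees(np.arctan2(d[1],d[0])))
```

```text
[ 473.8 -384.2  149.7]
[[88, 106, 105, 102, 106, 109, 98], [106, 107, 91, 80, 92, 105, 110], [108, 102, 66, 59, 64, 94, 108], [108, 100, 67, 58, 61, 93, 108], [109, 110, 89, 79, 84, 103, 109], [110, 109, 110, 107, 106, 109, 110], [108, 108, 109, 110, 110, 110, 103]]
[481.09 185.57] [ 544.5 -376.   131.4] tool [-50.9  49.8  18.2]
[[105, 105, 102, 103, 108, 107, 107], [105, 90, 80, 80, 100, 106, 107], [102, 70, 59, 56, 81, 105, 106], [103, 72, 59, 56, 73, 104, 107], [106, 92, 78, 72, 90, 105, 106], [100, 105, 102, 100, 106, 107, 106], [79, 96, 104, 106, 106, 106, 107]]
[457.47 218.57] [ 465.6 -315.   131.4] tool [48.9 49.6 18.3]
[[158, 158, 158, 158, 157, 157, 158], [158, 156, 147, 145, 151, 156, 158], [158, 144, 116, 112, 125, 148, 156], [158, 130, 99, 95, 86, 134, 155], [158, 135, 102, 89, 75, 137, 155], [157, 151, 126, 109, 115, 148, 156], [136, 153, 155, 152, 158, 159, 148]]
[493.07 244.52] [ 404.  -394.1  131.4] tool [ 48.9 -50.7  18.4]
99.75805605550754 100.27081562648993 141.6310966948568
centre [ 474.26575553 -385.06984476  131.37826945] in tool [-0.95810942 -0.42176623 18.2987675 ]
142.29059680245118
-127.86251562468112
```

View pics/t13z.png

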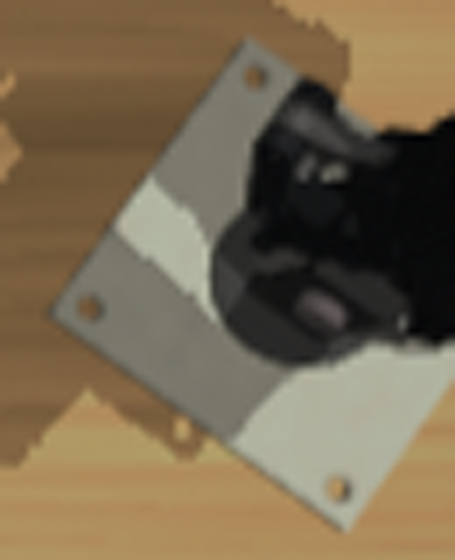

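The plate is held square (142.3°/52.1° against the tool's 52.2°). Its centre is at tool x −1.0, y −0.4 mm. Moving over the monitor at height.

```bash
python3 -m inch '[[[0.8,1.6,0],[0,0,3]],[[2.4,4.6,0],[0,0,8]],[[4.2,8.2,0],[0,0,14]],[[6.2,12,0],[0,0,20]],[[8.2,16,0],[0,0,25]],[[10.2,20,0],[0,0,30]],[[12.2,24,0],[0,0,35]],[[14.2,28,0],[0,0,39]],[[16,31.6,0],[0,0,43]],[[17.2,33.9,0],[0,0,45.4]],[[17.7,34.8,0],[0,0,46]],[[17.7,34.8,0],[0,0,46]]]'
python3 -m inch '[[[0,0,0],[0,0,0]],[[0,0,0],[0,0,0]]]'
python3 -c "
from h import *
plan([547.1,-0.2,110],6.15)
p,d=cap('scene','s14');save('s14',p,(240,80,400,260),4.2)
p,d=cap('top','t14');save('t14',p,(240,130,420,280),4)
"
```

```text
clock: 21.75
position: [548.3, -0.5, 150.6]
tool_rot: [0.667, 0.745, -0.0, 0.001]
ft_force: [-0.2, -0.5, -4.5]
opening: 29.2
clock: 21.95
position: [548.1, -2.7, 150.8]
tool_rot: [0.668, 0.744, -0.001, 0.001]
ft_force: [-0.1, 0.2, -4.6]
opening: 28.9
t 21.95 pos [548.1  -2.7 150.8] yaw 6.14 F [-0.05  0.15 -4.6 ] op 28.9 q [-0.01  0.33  1.87 -0.    0.94 -0.11]
shift [0.27, -0.07, 4.08] turn [0.0, 0.1, -0.01]
```

View pics/s14.png

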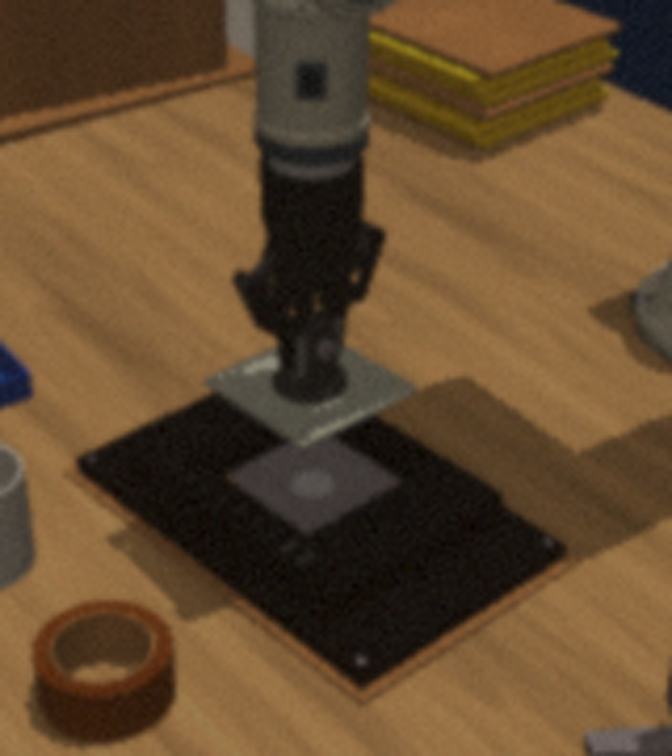

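View pics/t14.png

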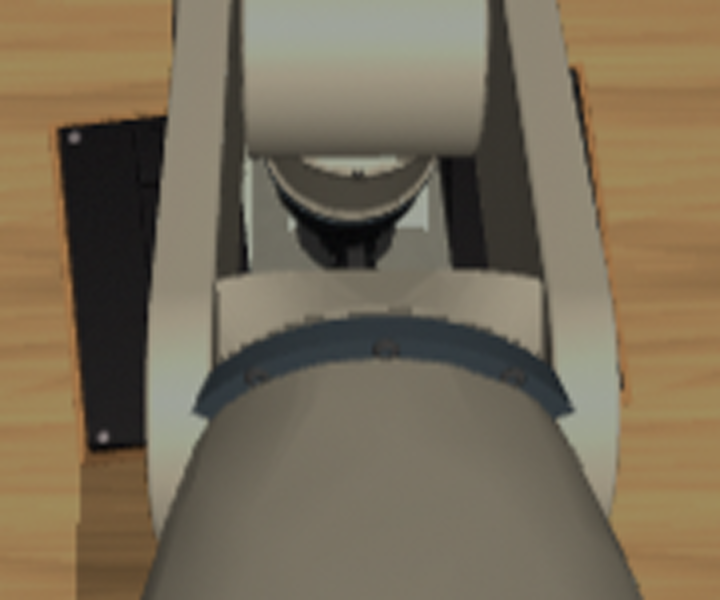

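```bash
python3 -m inch '[[[0.25,-0.05,1.5],[0,0.1,0]],[[0.25,-0.05,3],[0,0.1,0]],[[0.25,-0.05,4.2],[0,0.1,0]],[[0.25,-0.05,5.1],[0,0.1,0]],[[0.25,-0.05,5.6],[0,0.1,0]],[[0.25,-0.05,5.8],[0,0.1,0]],[[0.25,-0.05,5.9],[0,0.1,0]],[[0.25,-0.05,5.9],[0,0.1,0]],[[0.25,-0.05,5.9],[0,0.1,0]],[[0.25,-0.05,5.9],[0,0.1,0]]]'
python3 - <<'E'
from h import *
for _ in range(2):
    plan([547.1,-0.2,91.3],6.15); g=[r.capture('scene') for _ in range(3)]
np.savez('pics/s15.npz',p=np.mean([a[0].astype(float) for a in g],0),d=np.median([a[1] for a in g],0))
P=np.load('pics/s15.npz')['p'].clip(0,255).astype(np.uint8);save('s15',P,(270,140,360,230),6.5)
p,d=cap('top','t15');save('t15',p,(285,150,375,210),8)
E
```

```text
clock: 23.05
position: [547.9, 0.9, 92.4]
tool_rot: [0.668, 0.744, 0.0, 0.0]
ft_force: [-0.1, 0.5, -6.2]
opening: 29.3
t 23.05 pos [547.9   0.9  92.4] yaw 6.18 F [-0.08  0.5  -6.24] op 29.3 q [-0.    0.41  1.91  0.    0.82 -0.11]
shift [-0.1, -0.09, 0.11] turn [0.07, -0.01, 0.03]
t 23.2 pos [547.7   0.9  92.2] yaw 6.18 F [-0.1  -0.32 -5.6 ] op 29.1 q [-0.    0.41  1.91  0.    0.82 -0.11]
shift [-0.1, -0.08, 0.09] turn [0.05, -0.01, 0.03]
```

View pics/s15.png

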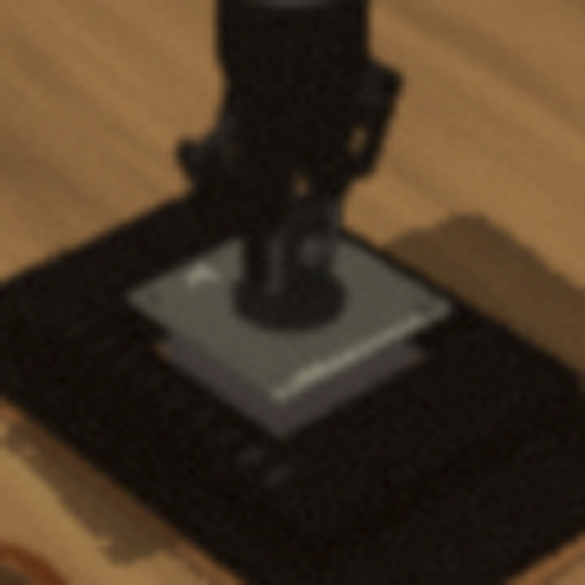

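View pics/t15.png

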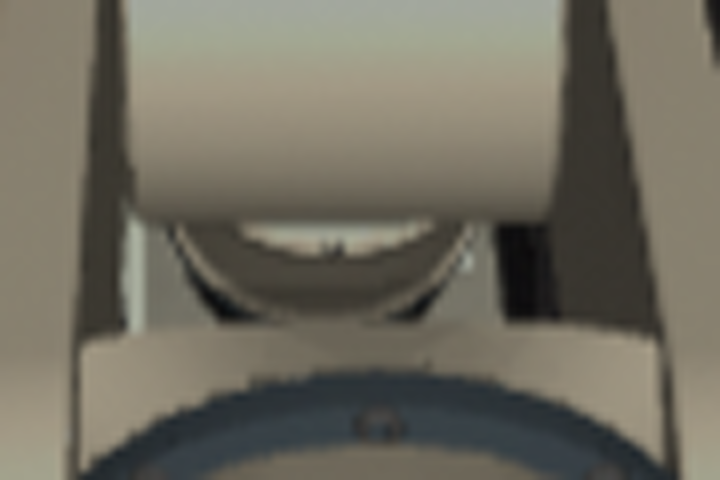

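```bash
python3 -m inch '[[[-0.1,-0.08,0.09],[0,0,0]],[[-0.1,-0.08,0.09],[0,0,0]],[[-0.1,-0.08,0.09],[0,0,0]],[[-0.1,-0.08,0.09],[0,0,0]]]'
python3 - <<'E'
from h import *
plan([547.1,-0.2,91.3],6.15); g=[r.capture('scene') for _ in range(4)];plan([547.1,-0.2,91.3],6.15)
P=np.mean([a[0].astype(float) for a in g],0);np.savez('pics/s16.npz',p=P,d=np.median([a[1] for a in g],0))
a=np.radians(6.15);ex=np.array([np.cos(a),np.sin(a),0]);ey=np.array([-np.sin(a),np.cos(a),0]);c=np.array([547.1,-1.2,0])
k=8;box=(280,165,350,225)
im=cv2.resize(P[box[1]:box[3],box[0]:box[2]].clip(0,255).astype(np.uint8),None,fx=k,fy=k,interpolation=cv2.INTER_CUBIC)
im=cv2.convertScaleAbs(im,alpha=2.2)
def draw(h,z,col,rad):
    q=proj('scene',[c+sx*h*ex+sy*h*ey+[0,0,z] for sx,sy in((1,1),(-1,1),(-1,-1),(1,-1))])
    q=((q+0.5-[box[0],box[1]])*k)
    for t in q: cv2.circle(im,tuple(int(round(v)) for v in t),rad,col,1)
    return q
q=draw(60,73,(255,0,0),4);cv2.polylines(im,[q.round().astype(int)],True,(255,0,0),1);draw(50,73,(0,255,0),4)
save('s16',im)
E
```

```text
clock: 23.8
position: [547.0, -0.2, 91.1]
tool_rot: [0.668, 0.744, 0.0, 0.0]
ft_force: [-0.4, 0.1, -4.5]
opening: 29.3
t 23.8 pos [ 5.47e+02 -2.00e-01  9.11e+01] yaw 6.17 F [-0.36  0.11 -4.48] op 29.3 q [-0.    0.41  1.91  0.    0.82 -0.11]
shift [0.0, 0.01, -0.02] turn [0.03, -0.01, 0.02]
t 24.0 pos [ 5.47e+02 -2.00e-01  9.11e+01] yaw 6.17 F [-0.84  1.   -4.82] op 29.3 q [-0.    0.41  1.91  0.    0.82 -0.11]
shift [0.0, 0.01, -0.02] turn [0.03, -0.01, 0.02]
```

View pics/s16.png

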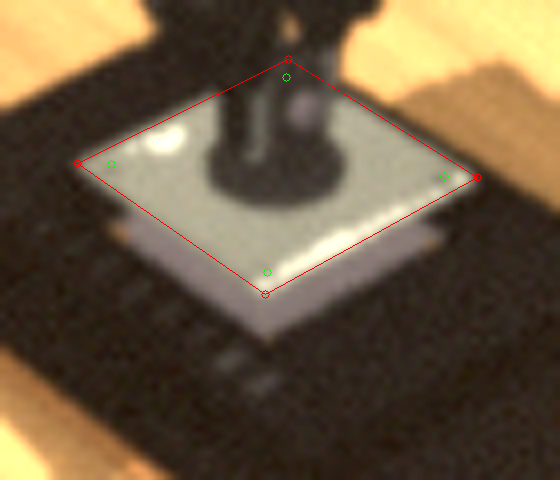

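Run:
```python
from h import *
from scipy.ndimage import map_coordinates as mc
P=np.load('pics/s16.npz')['p'];g=P.sum(-1)/3
a=np.radians(6.15);ex=np.array([np.cos(a),np.sin(a),0]);ey=np.array([-np.sin(a),np.cos(a),0]);c=np.array([547.1,-1.2,0])
# sample along outward direction per edge in world mm at z
for nm,n,t,z in(('+x',ex,ey,69),('+y',ey,ex,69),('-x',-ex,ey,73),('-y',-ey,ex,73)):
    for s in(-45,-30,-15,0,15,30,45):
        off=np.arange(-14,15,0.5);X=[c+n*(60+o)+t*s+[0,0,z] for o in off];q=proj('scene',X)
        pr=mc(g,[q[:,1],q[:,0]],order=1)
        hi=pr[off<-5].mean();lo=pr[off>5].mean()
        gr=-np.gradient(pr);gr=np.clip(gr,0,None)*(np.abs(off)<7);print(nm,s,'hi/lo',hi.round(),lo.round(),'edge',((off*gr).sum()/max(gr.sum(),1e-6)).round(2))
b=P[...,1]
for sx,sy in((1,1),(-1,1),(-1,-1),(1,-1)):
    q=proj('scene',[c+50*sx*ex+50*sy*ey+[0,0,73]])[0];u,v=np.round(q).astype(int);print((sx,sy),q.round(2),b[v-2:v+3,u-3:u+4].round().astype(int).tolist())
```

```text
+x -45 hi/lo 74.0 16.0 edge -0.25
+x -30 hi/lo 77.0 18.0 edge -0.26
+x -15 hi/lo 76.0 51.0 edge -0.99
+x 0 hi/lo 76.0 55.0 edge -1.77
+x 15 hi/lo 75.0 54.0 edge -1.28
+x 30 hi/lo 75.0 55.0 edge -2.4
+x 45 hi/lo 77.0 55.0 edge -2.39
+y -45 hi/lo 80.0 15.0 edge -0.17
+y -30 hi/lo 86.0 20.0 edge 0.05
+y -15 hi/lo 98.0 56.0 edge -2.31
+y 0 hi/lo 98.0 57.0 edge -1.42
+y 15 hi/lo 112.0 56.0 edge -1.84
+y 30 hi/lo 106.0 57.0 edge -2.27
+y 45 hi/lo 93.0 56.0 edge -1.73
-x -45 hi/lo 25.0 39.0 edge -3.49
-x -30 hi/lo 41.0 76.0 edge -6.14
-x -15 hi/lo 68.0 72.0 edge -1.88
-x 0 hi/lo 77.0 50.0 edge -1.55
-x 15 hi/lo 75.0 46.0 edge -1.04
-x 30 hi/lo 76.0 45.0 edge -0.52
-x 45 hi/lo 71.0 43.0 edge -0.19
-y -45 hi/lo 26.0 16.0 edge -1.57
-y -30 hi/lo 27.0 18.0 edge -4.23
-y -15 hi/lo 27.0 20.0 edge 2.96
-y 0 hi/lo 78.0 22.0 edge 0.61
-y 15 hi/lo 111.0 21.0 edge -0.48
-y 30 hi/lo 98.0 21.0 edge 0.21
-y 45 hi/lo 77.0 20.0 edge 0.4
(1, 1) [312.89 198.51] [[79, 78, 78, 78, 80, 91, 100], [77, 76, 76, 77, 90, 112, 115], [70, 76, 84, 88, 98, 110, 98], [65, 78, 102, 104, 94, 90, 72], [60, 67, 83, 88, 74, 66, 58]]
(-1, 1) [334.96 186.47] [[78, 75, 67, 51, 36, 29, 36], [77, 77, 75, 67, 58, 44, 32], [79, 76, 72, 71, 73, 78, 56], [78, 75, 68, 68, 81, 97, 76], [78, 81, 84, 80, 78, 74, 51]]
(-1, -1) [315.24 174.08] [[17, 19, 21, 24, 26, 28, 26], [16, 19, 27, 28, 23, 28, 23], [16, 23, 26, 25, 24, 26, 24], [21, 31, 27, 24, 23, 26, 26], [32, 33, 27, 22, 28, 36, 38]]
(1, -1) [293.33 185.05] [[24, 30, 42, 56, 70, 87, 101], [42, 54, 68, 75, 81, 84, 89], [60, 72, 74, 74, 76, 80, 81], [50, 66, 72, 70, 73, 77, 82], [26, 45, 62, 74, 76, 80, 82]]
```

Visible plate edges sit within about 0.5 mm of the ideal outline where the background contrast is clean. Last check is level and stillness, and the rest of the bench.

Run:
```python
from h import *
d=[r.capture('scene') for _ in range(3)];p=d[-1][0];D=np.median([x[1] for x in d]+[np.load('pics/s16.npz')['d']],0);W=cloud('scene',D)
a=np.radians(6.15);B=np.array([[np.cos(a),-np.sin(a)],[np.sin(a),np.cos(a)]]);L=(W[...,:2]-[547.1,-1.2])@B
k=(D>0)&(np.abs(L[...,0])<55)&(np.abs(L[...,1])<55)&(np.hypot(L[...,0],L[...,1])>36)&(np.abs(W[...,2]-73)<8)
A=np.c_[L[k],np.ones(k.sum())];s,*_=np.linalg.lstsq(A,W[k][:,2],rcond=None);print(k.sum(),'tilt deg',np.degrees(s[:2]).round(2),'z',s[2].round(1),'noise',(A@s-W[k][:,2]).std())
save('s17',p)
st=r.read_state();print(st['clock'],st['position'].round(1),np.abs(st['dq']).max(),st['ft_force'].round(1),st['opening'])
```

```text
326 tilt deg [0.03 0.11] z 72.5 noise 0.7144584692559115
24.15 [ 5.469e+02 -2.000e-01  9.110e+01] 0.0017982395887029 [-0.2  1.1 -4.9] 29.249623121021582
```

View pics/s17.png

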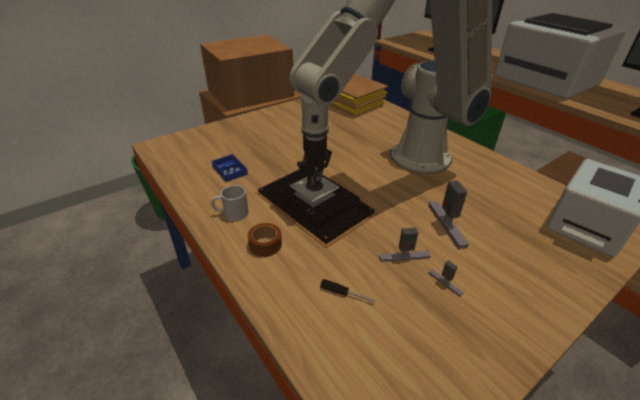

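The plate is held at (315,190), level to 0.1°. The gauge stands at (408,242) and everything else is where it was. Handing in.

```bash
python3 -c "
from cell import r
print(r.hand_in())"
```

```text
the job is handed in; nothing more can be done
None
```

The job is done and handed in at about 24 s of robot time; `hand_in` gave no verdict.

**Gauge:** I stood the middle-sized gauge across the recess, bridge along the screen's long side. It was released and stood untouched for about 1.5 s. The bridge top measured about 60–61 mm against 61 expected. One end read 58.6 mm, which I put down to edge noise. The foot is hidden by the bridge, so I could not see it touch the floor, and I logged no depth figure myself. The gauge is back upright at its starting place on the bench. The largest contact force was about 12 N, when setting it down there.

**Plate:** It is held by the clevis at 70 N, with the pivot bolt parallel to the screen's long side.
- **Height:** the underside is about 69 mm above the bench, so about 20 mm above the back.
- **Level:** tilt measured about 0.1° or less, and the arm is still.
- **Alignment:** the clearest plate edges in the scene camera lie within about 0.5 mm of the outline centred on the threaded holes. Edges against a poorer background scattered up to 2–3 mm, and a few on the far side, hidden by the gripper, were unusable.

**Disagreements:**
- Early depth readings from the two cameras differed by 3–5 mm for the gauge and the plate, but the final ray-based measurements agreed within about 1 mm.
- Estimates of the monitor's angle ranged from about 5 to 6.7°; I used 6.15°.
- At the end the arm hid most of the plate from the top camera, so the final alignment check rests on the scene camera and earlier top-camera measurements.

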